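# Clear the drill vise: fasten the case, lean the tablet on it

## Robot

A 7-joint arm with a two-finger parallel gripper is mounted at the origin on the work surface. World frame = base frame: x ahead of the robot, y to its left, z up, the work surface at z = 0. Lengths are in m, angles in rad, forces in N, time in s.
With the tool pointing down it reaches from about 0.4 to 0.875 m from the base axis. Payload 19.3 kg.
Tool frame: the origin (TCP) lies at the very end of the fingers, on their centre line; the grasp point (between the pads) lies 19 mm behind it; z points along the fingers, y is the line along which they close (so a half turn about z gives the same grasp; the last joint's range is limited). The gripper opens to 85 mm and grips with 20 to 120 N. Pads are 22 mm wide; open, the fingers measure 114 mm over their backs; the gripper's body (76 mm by 85 mm) begins 54 mm behind the grasp point. The pads swing forward as they close: fully open they stand 13 mm farther back than shut.
Start: joints at [-1.177, 0.521, -0.036, 1.599, 0.021, 1.021, -0.113], TCP at [0.28, 0.559, 0.2] pointing down, gripper open.
Joint ranges: [-2.91, 2.91], [-0.3, 2.13], [-1.5, 1.42], [0.17, 2.43], [-1.26, 4.41], [0.16, 1.93], [-2.52, 2.52]. Speed limits (rad/s): [1.89, 1.89, 2.39, 2.39, 3.01, 3.01, 3.01].

## Interface

Orientations are given as [roll, pitch, yaw] about the fixed x, y, z axes, in that order (R = Rz(yaw) Ry(pitch) Rx(roll)).
In Python, from workcell import monitor, optics, workorder gives the robot as it stands.
- The arm moves only by the tool apply_moves, never from a script. Its arguments are lists of equal length, an entry for each row: "linear": the shift along the tool's x, y, z each as a share of 0.1 m, from -1 to 1, a list of three; "delta_rot": the turn, a rotation vector about the tool's x, y, z each as a share of 120 degrees, from -1 to 1, a list of three. A call has exactly 5 rows; each row is the pose to reach, as a shift and turn from the pose commanded when the call began, along the tool's axes at that moment; what a row does not reach only later rows make up. A row lasts 1/12 s, in which the tool goes at most 41.7 mm and 7.16 degrees, less where a joint would pass 70% of its speed; a pose out of reach is approached as far as the arm can. A call with a number of a shift or a turn outside -1 to 1 is refused whole. A call with a gripper value outside its range is refused whole. "gripper" is the opening, from -1 (shut) to 1 (fully open), set as the call begins (left out, the last holds). The fingers move at their own pace and stop on an object; "force" is the grip in N (left out, the last holds). Time passes only in rows, so rows that repeat a pose let the fingers close, or fill a call up. It gives the time, the measured TCP pose, the force, the opening and the grip force at its end, in the units of the state.
- monitor.observe(): the state, without advancing time (a new reading comes with each control period).
- optics.grab_frame(name): name is "scene" or "top" or "wrist"; returns (picture, depth): 384x512x3 uint8, red, green, blue; 384x512 float32, m along the optical axis (not along the pixel's ray), 0 where there is no reading.
- optics.camera_info(name): a dict with "fx", "fy", "cx", "cy" (pixels), "rvec" (rotation vector, rad) and "tvec" (3), from world to camera coordinates, as OpenCV has them; the wrist camera has in their place "T_tool_cam" (4x4, takes a point from camera to tool coordinates, whose origin is the TCP and whose axes are the flange's). Camera axes: x right, y down, z forward; pixel columns grow to the right and rows downward; lengths in m; the calibration is good to about 2 mm. The wrist camera is an equidistant fisheye: a pixel r from the principal point sees the ray r / f radians off the axis. A picture is of the moment at which its call begins: read the wrist's pose just before it. camera_info takes no time and is no camera call.
- workorder.job_done(): hands the job in; it is judged then, once.
The state is a dict: "clock": time; "qpos": joint angles; "qd": joint speeds; "joint_efforts": joint torques, N m; "position": TCP position; "tool_rot": TCP orientation; "force": force on the tool from outside, world axes, zero at the start; "moment": the same for the moment, N m; "grip_width": finger opening in m; "finger_force": force on a finger pad.
Only numpy, scipy, OpenCV 4.12 (cv2) and the standard library are available. Lean on these libraries where they do the work, as an engineer would, in place of code of your own. Each camera call takes 0.05 s, during which the arm holds its last target. There are 200 camera calls.

## Task

I need the orange vise: first swing the hasp on the blue tool case down over its staple, because its flap stands up where the tablet has to rest. Then tip the tablet off the vise so that its back leans against the front of the closed case with the screen facing the vise, and push its foot in until it leans back only 15 to 20 degrees from upright, square to the case, so that it cannot creep down. Do not let the tablet fall, and leave the oil tin and the chisel where they are.

Things in the scene. Friction and masses are not known exactly. Their poses are not given: they have to be found in the camera images.
- case: Closed blue steel tool case fixed on the bench, 190 mm deep (its x), 300 wide (y), 115 high. Origin: centre of its underside. x points from front to rear; front face at x = -95 mm; a lip along the lid's top front edge (105 to 115 mm high) stands 4 mm further out, at x = -99. A flat carrying handle lies on the lid behind its middle, up to 124 mm high.
- lid (a joint): Hinge of the case's lid (0.9 kg, hinged along the rear), rad: 0 = shut, grows as it opens. It is shut at the start and rests shut by its weight alone.
- hasp (a joint): Hasp flap angle, rad: 0 = closed, hanging flat on the case front with its slot over the staple; 1.57 = straight out from the front; 2.9 = end of travel, nearly upright above the barrel. Starts at 2.45 to 2.85. Stiff: it stays where it is left; about 1 N at its end moves it.
- hasp_hinge (a point): Centre of the hasp's barrel (6 mm thick) on the lid front, 85 mm high, 98.5 mm in front of the case's origin, in its middle. Axes as the case's; hinge axis y. The flap is 36 wide, 4 thick and reaches 61 mm from here; standing, it rises above the lid. The staple on the case front is a wire loop 32 to 46 mm high, sticking out about 10 mm past the closed flap.
- hasp_tip (a point): Middle of the free end of the hasp flap.
- tablet: Rugged tablet, a black slab with orange corners, rubber edges, 165 x 250 x 16 mm, 0.55 to 0.9 kg. Origin: centre. x (165) points to its top edge, y along its length (250), z out of its back; lit screen on -z. Starts leaning screen down on the vise jaw's outer top edge, 45 degrees from upright, foot between vise and case. Tipped over without sliding it lies on the lid's lip at 26 to 35 degrees.
- tablet_foot (a point): Middle of the tablet's foot edge (the lower long edge), centre of its thickness.
- tablet_top (a point): Middle of the tablet's top edge (the upper long edge), centre of its thickness; some 122 mm high at the start.
- vise: Orange drill vise fixed on the bench, 170 mm long (its x), 112 wide, 65 high. Origin: centre of its underside. x points towards the case; the outer face of the fixed jaw (100 mm wide) is at x = +85. Screw handle at the other end, to x = -135. Jaw face and lid lip stand about 140 to 158 mm apart; the tablet's foot edge starts some 65 to 75 mm from the jaw face.
- chisel: Steel cold chisel, 155 mm long, lying on the bench beyond the vise's handle. Origin: under its middle. Leave alone.
- oil_tin: Cutting oil tin, 72 mm thick, 120 mm tall, standing beyond the vise's handle. Origin: centre of its underside. Leave alone.
Things that resemble listed ones, but are neither listed nor needed, are in the scene too. There is more than one size of the vise; the job needs the smallest.

How it is judged:
By the outcome, as a careful person would: the job done as asked, in the order asked, and still so for the second after the job is handed in, with the robot touching nothing.
It also fails if it takes over 61 s, if anything falls off the work surface, if the arm or the gripper's body presses on something with over 40 N, if the wrist force passes 120 N, or if a joint passes its speed limit or range.

## Working session

There is one attempt and no reset: what is moved stays moved. The work goes in short steps, Python scripts to look and compute and a tool call to move; the robot and the scene stay as the last step left them, time stands still between calls to the robot, and variables do not carry over. Pictures are saved under pics/ and viewed, at most 10 in all, crops included, and the job is handed in when it is done.

Besides the shell and the picture viewer there is one more tool, called after "Emit:" as name(argument=value, ...) on one line, values as JSON. apply_moves: Moves the arm, as the interface text tells. Its arguments: {"type":"object","properties":{"linear":{"type":"array"},"delta_rot":{"type":"array"},"gripper":{"type":"number"},"force":{"type":"number"}},"required":["linear","delta_rot"]}

```bash
ls; mkdir -p pics; cat > h.py <<'E'
import numpy as np, cv2
from scipy.spatial.transform import Rotation as R
from workcell import monitor, optics, workorder
def grab(n):
    im,d=optics.grab_frame(n); np.savez(f'{n}.npz',im=im,d=d); return im,d
def load(n):
    z=np.load(f'{n}.npz'); return z['im'],z['d']
def cloud(n,d):
    c=optics.camera_info(n); v,u=np.mgrid[:384,:512]
    P=np.stack([(u-c['cx'])/c['fx']*d,(v-c['cy'])/c['fy']*d,d],-1)
    Rm=R.from_rotvec(np.ravel(c['rvec'])).as_matrix()
    W=(P-np.ravel(c['tvec']))@Rm; W[d==0]=np.nan; return W
def state():
    s=monitor.observe(); print({k:np.round(s[k],3).tolist() for k in('clock','qpos','position','tool_rot','force','moment','grip_width')}); return s
E
python3 - <<'E'
from h import *
state()
a=[]
for n in('scene','top'):
    im,d=grab(n); cv2.imwrite(f'pics/{n}0.png',im[...,::-1]); c=optics.camera_info(n);W=cloud(n,d)
    Rm=R.from_rotvec(np.ravel(c['rvec'])).as_matrix(); print(n,-Rm.T@np.ravel(c['tvec']),c['fx'])
E
```

```text
pics
{'clock': 0.0, 'qpos': [-1.177, 0.522, -0.036, 1.6, 0.021, 1.021, -0.113], 'position': [0.279, 0.559, 0.199], 'tool_rot': [-3.14, 0.0, 2.678], 'force': [0.062, -0.185, 0.563], 'moment': [0.018, 0.007, 0.001], 'grip_width': 0.085}
scene [ 0.90728949 -0.55053974  0.82117666] 385.06139239920174
top [ 0.30818729 -0.00321701  1.34808092] 483.17751687394957
```

View pics/scene0.png

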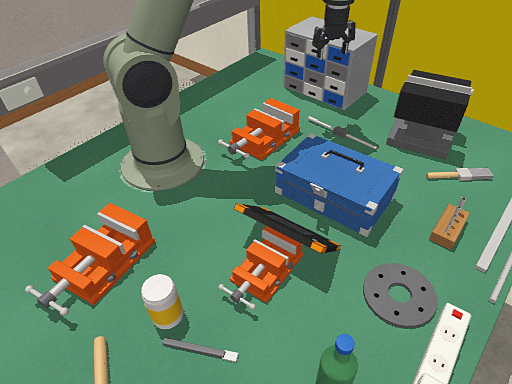

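View pics/top0.png

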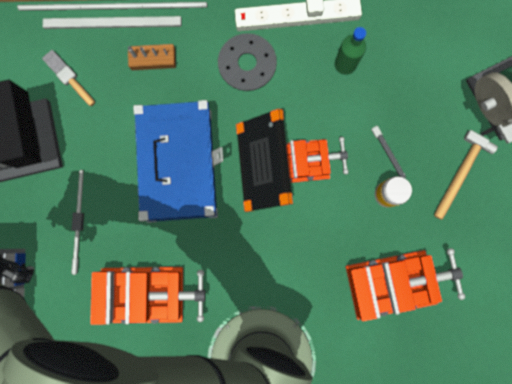

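```bash
python3 - <<'E'
from h import *
im,d=load('top'); W=cloud('top',d); s,ds=load('scene'); V=cloud('scene',ds)
a=cv2.resize(im[90:220,125:355],None,fx=3.4,fy=3.4,interpolation=cv2.INTER_CUBIC); 
b=cv2.resize(s[130:315,210:410],None,fx=2.5,fy=2.5,interpolation=cv2.INTER_CUBIC)
cv2.imwrite('pics/c1.png',a[...,::-1]); cv2.imwrite('pics/c2.png',b[...,::-1])
def rect(P,nm):
    r=cv2.minAreaRect((P[:,:2]*1000).astype(np.float32)); print(nm,len(P),r,'z',np.percentile(P[:,2],[2,50,98]).round(4)); print(cv2.boxPoints(r).round(0).tolist())
u=np.zeros(im.shape[:2],bool);u[95:225,125:219]=1
m=u&(abs(W[...,2]-.115)<.006); rect(W[m],'lid')
for nm,I,C,bx in(('top',im,W,(105,215,233,296)),('scene',s,V,(195,260,225,345))):
    pass
# tablet plane from top
sub=W[125:200,246:284].reshape(-1,3); sub=sub[~np.isnan(sub[:,0])]
A=np.c_[sub[:,:2],np.ones(len(sub))]
for i in range(4):
    c,*_=np.linalg.lstsq(A,sub[:,2],rcond=None); k=abs(A@c-sub[:,2])<.004; A,sub=A[k],sub[k]
n=np.array([-c[0],-c[1],1]);n/=np.linalg.norm(n);print('tab n',n,np.degrees(np.arccos(n[2])),c,len(sub))
reg=W[100:220,230:300].reshape(-1,3); reg=reg[~np.isnan(reg[:,0])]
T=reg[(abs((reg-[0,0,c[2]])@n)<.004)]
ex=np.array([0,0,1.])-n*n[2]; ex/=np.linalg.norm(ex); ey=np.cross(n,ex)
T=T[(T[:,2]>.006)]
q=np.c_[T@ex,T@ey]; r=cv2.minAreaRect((q*1000).astype(np.float32));print('tab rect',r,ex,ey,c[2]*n[2])
m=np.zeros_like(u);m[130:190,287:335]=1
hsv=cv2.cvtColor(im,cv2.COLOR_RGB2HSV); o=(hsv[...,0]<12)&(hsv[...,1]>150)
rect(W[m&(W[...,2]>.055)&(W[...,2]<.075)],'vise top')
m=np.zeros_like(u);m[140:172,216:236]=1
H=W[m&(W[...,2]>.06)]; print('hasp',H.shape); 
for v in range(145,170,3): print(v,[tuple((W[v,x]*1000).round(0)) for x in range(212,238,3)])
E
```

```text
lid 8261 ((530.8450927734375, 210.96243286132812), (302.1867980957031, 212.6584930419922), 3.4866104125976562) z [0.1101 0.1148 0.1197]
[[374.0, 308.0], [386.0, 96.0], [688.0, 114.0], [675.0, 326.0]]
tab n [-0.05977579  0.69944317  0.71218404] 44.58710610941424 [ 0.08393306 -0.98211014  0.01988942] 2397
tab rect ((82.96778106689453, 518.383544921875), (176.96182250976562, 267.159423828125), 0.1488897204399109) [ 0.06064359 -0.7095974   0.7019928 ] [0.99636801 0.08515157 0.        ] 0.014164925982376666
vise top 536 ((537.167236328125, -110.80603790283203), (98.63740539550781, 40.34710693359375), 4.506753444671631) z [0.0578 0.0643 0.0699]
[[486.0, -95.0], [490.0, -135.0], [588.0, -127.0], [585.0, -87.0]]
hasp (94, 3)
145 [(np.float64(586.0), np.float64(130.0), np.float64(23.0)), (np.float64(591.0), np.float64(123.0), np.float64(1.0)), (np.float64(591.0), np.float64(115.0), np.float64(-1.0)), (np.float64(590.0), np.float64(106.0), np.float64(2.0)), (np.float64(591.0), np.float64(98.0), np.float64(-2.0)), (np.float64(589.0), np.float64(89.0), np.float64(4.0)), (np.float64(591.0), np.fl
[... 3608 characters left out ...]
4(2.0)), (np.float64(530.0), np.float64(82.0), np.float64(-1.0)), (np.float64(530.0), np.float64(73.0), np.float64(-2.0)), (np.float64(530.0), np.float64(65.0), np.float64(-1.0))]
169 [(np.float64(504.0), np.float64(121.0), np.float64(111.0)), (np.float64(522.0), np.float64(124.0), np.float64(-2.0)), (np.float64(522.0), np.float64(116.0), np.float64(-1.0)), (np.float64(523.0), np.float64(108.0), np.float64(-7.0)), (np.float64(522.0), np.float64(99.0), np.float64(-2.0)), (np.float64(522.0), np.float64(90.0), np.float64(-2.0)), (np.float64(521.0), np.float64(81.0), np.float64(2.0)), (np.float64(522.0), np.float64(73.0), np.float64(-4.0)), (np.float64(521.0), np.float64(65.0), np.float64(0.0))]
```

View pics/c1.png

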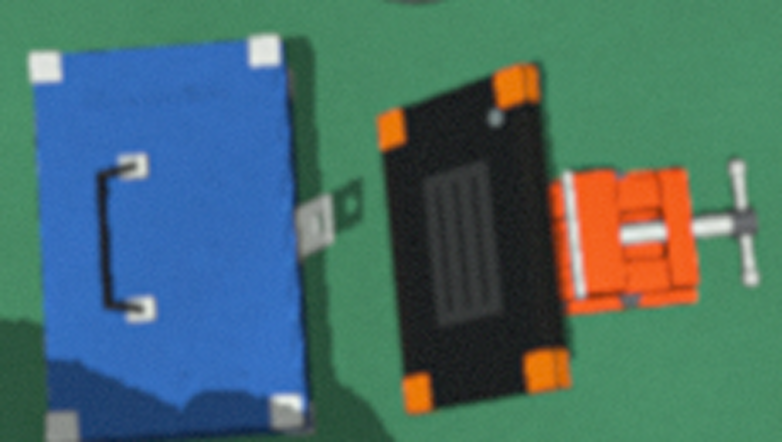

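View pics/c2.png

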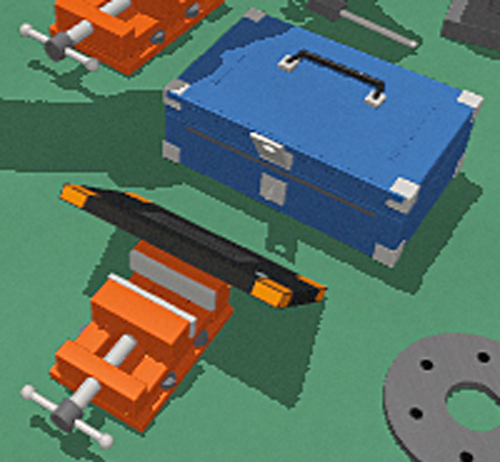

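Candidates in the top view: the orange vises are at (310,160), (150,295) and (395,285). The smallest is (310,160), which carries the tablet. The only blue case is at (175,160), with its hasp at (222,155). The crops confirm all of this: the tablet leans on the small vise and the flap stands up.

```bash
cat >> h.py <<'E'
def rot(tilt,yaw=4.): return R.from_euler('z',yaw,degrees=True)*R.from_euler('x',tilt,degrees=True)*R.from_euler('y',180,degrees=True)
def plan(wps,start=None):
    """wps: (pos,tilt,yaw). prints moves in tool axes, chained on rounded commanded poses"""
    s=monitor.observe(); p=np.array(s['position']);q=R.from_euler('xyz',s['tool_rot'])
    for i,(pos,t,y) in enumerate(wps):
        pos=np.array(pos);g=rot(t,y)
        for k in range(20):
            L=q.inv().apply(pos-p)/.1; D=np.degrees((q.inv()*g).as_rotvec())/120
            n=max(np.ceil(max(abs(L).max(),np.linalg.norm(D)*120/35.8,np.linalg.norm(L)*100/208)-.01),1)
            L=(L/n).round(3);D=(D/n).round(3)
            print(i,'lin',L.tolist(),'rot',D.tolist())
            p=p+q.apply(L*.1); q=q*R.from_rotvec(np.radians(D*120))
            if n<=1: break
E
python3 - <<'E'
from h import *
im,d=load('top'); W=cloud('top',d)
P=W[95:225,125:222].reshape(-1,3);P=P[(P[:,2]>.104)&(P[:,2]<.122)]
E=[];B=[]
for x in np.arange(.39,.67,.01):
    if .5<x<.57: continue
    b=P[abs(P[:,0]-x)<.005]; E.append((x,np.percentile(b[:,1],1.5)));B.append((x,np.percentile(b[:,1],98.5)))
for e in(E,B):
    e=np.array(e);k=np.polyfit(*e.T,1);r=e[:,1]-np.polyval(k,e[:,0]);e=e[abs(r)<.003];k=np.polyfit(*e.T,1);print('edge y=',k,'at .537',np.polyval(k,.537),np.degrees(np.arctan(k[0])))
print('x range',np.percentile(P[:,0],[.7,99.3]))
H=W[146:166,214:229].reshape(-1,3);H=H[(H[:,2]>.12)];print('hasp x',H[:,0].min(),H[:,0].max(),H[:,1].min(),H[:,2].max())
plan([((.53,.145,.2),0,184-180),((.536,.138,.128),0,4.),])
E
```

```text
edge y= [0.05673098 0.09531402] at .537 0.12577855940267083 3.246965303838898
edge y= [0.0615413  0.28058028] at .537 0.31362796289696093 3.5216156515087613
x range [0.38004826 0.67825195]
hasp x 0.5192859990492329 0.5559515428103583 0.09250098815889227 0.1431089697426317
0 lin [-0.818, -0.516, -0.0] rot [-0.0, -0.0, -0.051]
0 lin [-0.759, -0.6, -0.001] rot [-0.0, -0.0, -0.051]
0 lin [-0.69, -0.678, -0.0] rot [-0.0, -0.0, -0.051]
0 lin [-0.614, -0.747, -0.001] rot [-0.0, -0.0, -0.051]
0 lin [-0.531, -0.808, -0.0] rot [-0.0, -0.0, -0.051]
1 lin [-0.055, -0.074, 0.72] rot [-0.0, -0.0, 0.0]
```

Emit:
apply_moves(linear=[[-0.82, -0.52, 0], [-0.82, -0.52, 0], [-0.82, -0.52, 0], [-0.82, -0.52, 0], [-0.82, -0.52, 0]], delta_rot=[[0, 0, -0.05], [0, 0, -0.05], [0, 0, -0.05], [0, 0, -0.05], [0, 0, -0.05]], gripper=-1, force=30)

```text
clock: 0.52
position: [0.3303, 0.4751, 0.2]
tool_rot: [-3.141, 0.0, 2.78]
force: [0.3, 0.8, -0.1]
grip_width: 0.0258
finger_force: 0.0
```

Emit:
apply_moves(linear=[[-0.76, -0.6, 0], [-0.76, -0.6, 0], [-0.76, -0.6, 0], [-0.76, -0.6, 0], [-0.76, -0.6, 0]], delta_rot=[[0, 0, -0.05], [0, 0, -0.05], [0, 0, -0.05], [0, 0, -0.05], [0, 0, -0.05]])

```text
clock: 0.93
position: [0.3798, 0.3932, 0.2]
tool_rot: [3.141, -0.0, 2.886]
force: [-0.1, 0.3, -0.2]
grip_width: 0.0003
finger_force: 0.0
```

Emit:
apply_moves(linear=[[-0.69, -0.68, 0], [-0.69, -0.68, 0], [-0.69, -0.68, 0], [-0.69, -0.68, 0], [-0.69, -0.68, 0]], delta_rot=[[0, 0, -0.05], [0, 0, -0.05], [0, 0, -0.05], [0, 0, -0.05], [0, 0, -0.05]])

```text
clock: 1.35
position: [0.4291, 0.3107, 0.1999]
tool_rot: [3.141, -0.0, 2.992]
force: [0.3, 0.2, -0.3]
grip_width: -0.0001
finger_force: 0.0
```

Emit:
apply_moves(linear=[[-0.61, -0.75, 0], [-0.61, -0.75, 0], [-0.61, -0.75, 0], [-0.61, -0.75, 0], [-0.61, -0.75, 0]], delta_rot=[[0, 0, -0.05], [0, 0, -0.05], [0, 0, -0.05], [0, 0, -0.05], [0, 0, -0.05]])

```text
clock: 1.77
position: [0.4782, 0.2279, 0.1999]
tool_rot: [3.141, -0.0, 3.097]
force: [0.6, 0.4, 0.4]
grip_width: -0.0001
finger_force: 0.0
```

Emit:
apply_moves(linear=[[-0.53, -0.8, 0], [-0.53, -0.8, 0], [-0.53, -0.8, 0], [-0.53, -0.8, 0], [-0.53, -0.8, 0]], delta_rot=[[0, 0, -0.05], [0, 0, -0.05], [0, 0, -0.05], [0, 0, -0.05], [0, 0, -0.05]])

```text
clock: 2.18
position: [0.5276, 0.146, 0.1998]
tool_rot: [3.141, -0.0, -3.08]
force: [-0.5, 1.2, -1.0]
grip_width: 0.0002
finger_force: 0.0
```

```bash
cat >> h.py <<'E'
def rows(calls):
    """calls: list of lists of (pos,tilt,yaw); prints rows relative to start of each call"""
    s=monitor.observe(); p=np.array(s['position']);q=R.from_euler('xyz',s['tool_rot'])
    for c in calls:
        for pos,t,y in c:
            g=rot(t,y); L=(q.inv().apply(np.array(pos)-p)/.1).round(2); D=(np.degrees((q.inv()*g).as_rotvec())/120).round(3)
            print(L.tolist(),D.tolist(), '' if abs(L).max()<=1 else 'TOO FAR')
        p=p+q.apply(L*.1); q=q*R.from_rotvec(np.radians(D*120)); print('--')
E
python3 - <<'E'
from h import *
def f(y,z,t): return ((.537-(y-.12)*.06,y,z),t,3.5)
rows([[f(.14,.128,0)],
[f(.13,.126,0),f(.12,.122,0),f(.114,.116,0),f(.109,.110,0),f(.105,.104,0)],
[f(.102,.098,0),f(.099,.092,0),f(.099,.087,0),f(.09,.089,5),f(.078,.091,10)],
[f(.072,.087,15),f(.0735,.08,15),f(.076,.072,15),f(.079,.065,15),f(.083,.059,15)],
[f(.088,.054,15),f(.094,.05,15),f(.1,.048,15),f(.105,.048,15),f(.108,.048,15)]])
E
```

```text
[-0.08, -0.07, 0.72] [0.0, -0.0, 0.0] 
--
[0.0, -0.1, 0.02] [0.0, -0.0, 0.0] 
[0.0, -0.2, 0.06] [0.0, -0.0, 0.0] 
[0.0, -0.26, 0.12] [0.0, -0.0, 0.0] 
[0.0, -0.31, 0.18] [0.0, -0.0, 0.0] 
[0.0, -0.35, 0.24] [0.0, -0.0, 0.0] 
--
[0.0, -0.03, 0.06] [0.0, -0.0, 0.0] 
[0.0, -0.06, 0.12] [0.0, -0.0, 0.0] 
[0.0, -0.06, 0.17] [0.0, -0.0, 0.0] 
[0.0, -0.15, 0.15] [-0.041, -0.0, 0.0] 
[0.0, -0.27, 0.13] [-0.083, -0.0, 0.0] 
--
[0.0, -0.06, 0.03] [-0.042, -0.0, 0.0] 
[0.0, -0.06, 0.1] [-0.042, -0.0, 0.0] 
[0.0, -0.05, 0.18] [-0.042, -0.0, 0.0] 
[0.0, -0.03, 0.26] [-0.042, -0.0, 0.0] 
[0.0, -0.0, 0.32] [-0.042, -0.0, 0.0] 
--
[0.0, 0.03, 0.06] [0.0, -0.0, 0.0] 
[0.0, 0.08, 0.12] [0.0, -0.0, 0.0] 
[0.0, 0.13, 0.15] [0.0, -0.0, 0.0] 
[0.0, 0.18, 0.17] [0.0, -0.0, 0.0] 
[0.0, 0.21, 0.17] [0.0, -0.0, 0.0] 
--
```

Emit:
apply_moves(linear=[[-0.07, -0.06, 0.3], [-0.07, -0.06, 0.6], [-0.07, -0.06, 0.72], [-0.07, -0.06, 0.72], [-0.07, -0.06, 0.72]], delta_rot=[[0, 0, 0], [0, 0, 0], [0, 0, 0], [0, 0, 0], [0, 0, 0]])

```text
clock: 2.6
position: [0.5345, 0.1407, 0.128]
tool_rot: [3.141, -0.001, -3.079]
force: [0.2, -0.1, 0.3]
grip_width: 0.0
finger_force: 0.0
```

Emit:
apply_moves(linear=[[0, -0.1, 0.02], [0, -0.2, 0.06], [0, -0.26, 0.12], [0, -0.31, 0.18], [0, -0.35, 0.24]], delta_rot=[[0, 0, 0], [0, 0, 0], [0, 0, 0], [0, 0, 0], [0, 0, 0]])

```text
clock: 3.02
position: [0.5375, 0.1026, 0.1037]
tool_rot: [-3.142, 0.0, -3.083]
force: [-0.3, 0.6, 0.7]
grip_width: 0.0003
finger_force: 0.4
```

Emit:
apply_moves(linear=[[0, -0.03, 0.06], [0, -0.06, 0.12], [0, -0.06, 0.17], [0, -0.15, 0.15], [0, -0.27, 0.13]], delta_rot=[[0, 0, 0], [0, 0, 0], [0, 0, 0], [-0.04, 0, 0], [-0.083, 0, 0]])

```text
clock: 3.43
position: [0.5381, 0.0833, 0.0897]
tool_rot: [2.988, -0.002, -3.075]
force: [0.3, -0.1, -1.0]
grip_width: 0.0001
finger_force: 0.3
```

```bash
python3 - <<'E'
from h import *
state()
a=[grab(n)[0] for n in('top','scene')]
a=np.hstack([cv2.resize(a[0][105:205,190:290],(400,400)),cv2.resize(a[1][140:260,260:380],(400,400))])
cv2.imwrite('pics/h1.png',a[...,::-1])
E
```

```text
{'clock': 3.433, 'qpos': [-0.041, 0.551, -0.164, 1.909, -0.108, 0.675, 1.541], 'position': [0.538, 0.083, 0.09], 'tool_rot': [2.988, -0.002, -3.075], 'force': [0.276, -0.127, -1.021], 'moment': [-0.07, -0.001, 0.018], 'grip_width': 0.0}
```

View pics/h1.png

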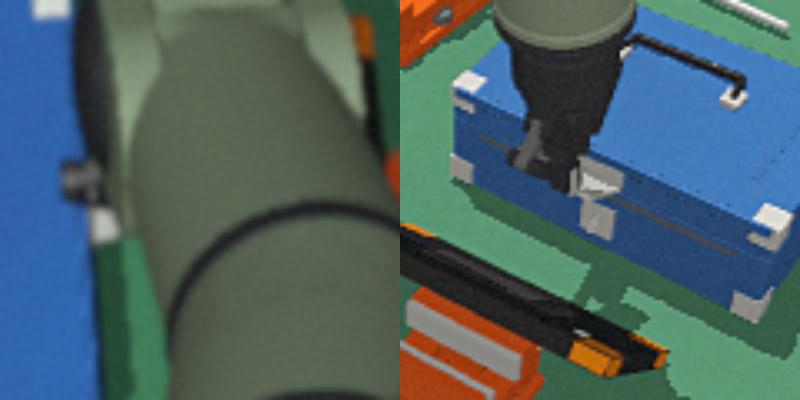

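The crop shows the flap at about (595,180), roughly level under the finger, so I continue the swing.

Emit:
apply_moves(linear=[[0, -0.06, 0.03], [0, -0.06, 0.1], [0, -0.05, 0.18], [0, -0.03, 0.26], [0, 0, 0.32]], delta_rot=[[-0.042, 0, 0], [-0.042, 0, 0], [-0.042, 0, 0], [-0.042, 0, 0], [-0.042, 0, 0]])

```text
clock: 3.95
position: [0.5377, 0.0853, 0.0573]
tool_rot: [2.904, -0.003, -3.081]
force: [0.2, -0.6, 1.1]
grip_width: -0.0005
finger_force: 0.3
```

Emit:
apply_moves(linear=[[0, 0.03, 0.06], [0, 0.08, 0.12], [0, 0.13, 0.15], [0, 0.18, 0.17], [0, 0.21, 0.17]], delta_rot=[[0, 0, 0], [0, 0, 0], [0, 0, 0], [0, 0, 0], [0, 0, 0]])

```text
clock: 4.37
position: [0.5364, 0.1101, 0.0467]
tool_rot: [2.904, -0.002, -3.08]
force: [0.3, -1.9, 0.3]
grip_width: -0.0
finger_force: 0.9
```

Emit:
apply_moves(linear=[[0, 0, 0], [0, 0, 0], [0, 0, 0], [0, 0, 0], [0, 0, 0]], delta_rot=[[0, 0, 0], [0, 0, 0], [0, 0, 0], [0, 0, 0], [0, 0, 0]])

```text
clock: 4.78
position: [0.5367, 0.1087, 0.0469]
tool_rot: [2.904, -0.002, -3.082]
force: [0.4, 0.2, -0.4]
grip_width: 0.0
finger_force: 0.0
```

Emit:
apply_moves(linear=[[0, 0.03, 0], [0, 0.06, 0], [0, 0.08, 0], [0, 0.1, 0], [0, 0.1, 0]], delta_rot=[[0, 0, 0], [0, 0, 0], [0, 0, 0], [0, 0, 0], [0, 0, 0]])

```text
clock: 5.2
position: [0.5361, 0.1181, 0.0492]
tool_rot: [2.904, -0.002, -3.082]
force: [0.6, -6.4, 1.2]
grip_width: 0.0001
finger_force: 2.7
```

```bash
python3 - <<'E'
from h import *
def b(k): 
    ex=np.array([.0606,-.7096,.702]); return np.array([.521,-.0104,.0627])+ex*k
rows([[((.537,.085,.06),15,3.5),((.537,.085,.1),15,3.5)],[((.535,.075,.19),15,3.5)],[((.533,.0,.23),28,4.5)],[((.531,-.07,.23),45,4.9)],[(b(.145),45.4,4.9)],[(b(.0555),45.4,4.9)]])
print(b(.145),b(.0555))
E
```

```text
[0.01, -0.3, -0.18] [-0.012, -0.001, -0.001] 
[0.01, -0.2, -0.57] [-0.012, -0.001, -0.001] 
--
[0.03, 0.14, -0.9] [0.0, 0.0, 0.0] 
--
[0.06, -0.62, -0.58] [-0.108, 0.003, -0.008] 
--
[0.08, -0.62, -0.32] [-0.142, 0.002, -0.002] 
--
[0.05, -0.76, 0.16] [-0.003, 0.0, -0.0] 
--
[-0.0, -0.0, 0.89] [-0.0, 0.0, -0.0] 
--
[ 0.529787 -0.113292  0.16449 ] [ 0.5243633 -0.0497828  0.101661 ]
```

Emit:
apply_moves(linear=[[0, -0.15, -0.05], [0, -0.3, -0.18], [0, -0.3, -0.4], [0, -0.2, -0.57], [0, -0.2, -0.57]], delta_rot=[[0, 0, 0], [-0.012, 0, 0], [-0.012, 0, 0], [-0.012, 0, 0], [-0.012, 0, 0]])

```text
clock: 5.62
position: [0.5397, 0.0866, 0.1029]
tool_rot: [2.878, 0.002, -3.082]
force: [0.3, 0.8, 0.3]
grip_width: -0.0002
finger_force: 0.0
```

Emit:
apply_moves(linear=[[0.03, 0.14, -0.9], [0.03, 0.14, -0.9], [0.03, 0.14, -0.9], [0.03, 0.14, -0.9], [0.03, 0.14, -0.9]], delta_rot=[[0, 0, 0], [0, 0, 0], [0, 0, 0], [0, 0, 0], [0, 0, 0]])

```text
clock: 6.03
position: [0.5359, 0.0761, 0.1905]
tool_rot: [2.878, -0.001, -3.081]
force: [-0.5, 1.3, 0.2]
grip_width: 0.0005
finger_force: 0.0
```

Emit:
apply_moves(linear=[[0.06, -0.62, -0.58], [0.06, -0.62, -0.58], [0.06, -0.62, -0.58], [0.06, -0.62, -0.58], [0.06, -0.62, -0.58]], delta_rot=[[-0.108, 0.003, -0.008], [-0.108, 0.003, -0.008], [-0.108, 0.003, -0.008], [-0.108, 0.003, -0.008], [-0.108, 0.003, -0.008]])

```text
clock: 6.45
position: [0.5343, -0.0017, 0.2288]
tool_rot: [2.652, -0.004, -3.068]
force: [-0.2, 1.1, 0.4]
grip_width: 0.0003
finger_force: 0.0
```

Emit:
apply_moves(linear=[[0.08, -0.62, -0.32], [0.08, -0.62, -0.32], [0.08, -0.62, -0.32], [0.08, -0.62, -0.32], [0.08, -0.62, -0.32]], delta_rot=[[-0.14, 0, 0], [-0.14, 0, 0], [-0.14, 0, 0], [-0.14, 0, 0], [-0.14, 0, 0]], gripper=-0.18)

```text
clock: 6.87
position: [0.5315, -0.0688, 0.2276]
tool_rot: [2.357, -0.005, -3.064]
force: [0.9, 0.1, 0.6]
grip_width: 0.0349
finger_force: 0.0
```

```bash
python3 - <<'E'
from h import *
state()
a=[grab(n)[0] for n in('wrist','scene')]
a=np.hstack([a[0],cv2.resize(a[1][140:260,240:380],(448,384))])
a=cv2.resize(a,(800,320))
cv2.imwrite('pics/g1.png',a[...,::-1])
c=optics.camera_info('wrist');print({k:np.round(v,3).tolist() for k,v in c.items()})
W=cloud('top',grab('top')[1])
for v in(148,154,160):print([ (W[v,u]*1000).round(0).tolist() for u in(209,212,215,218,221,224,227)])
def b(k): 
    ex=np.array([.0606,-.7096,.702]); return np.array([.521,-.0104,.0627])+ex*k
rows([[(b(.145),45.4,4.9)],[(b(.0555),45.4,4.9)]])
E
```

```text
{'clock': 6.867, 'qpos': [0.646, 0.644, -0.322, 1.617, -0.524, 1.316, 2.239], 'position': [0.532, -0.069, 0.228], 'tool_rot': [2.357, -0.005, -3.064], 'force': [0.853, 0.118, 0.572], 'moment': [-0.718, -0.034, -0.008], 'grip_width': 0.035}
{'fx': 297.319, 'fy': 297.319, 'cx': 254.389, 'cy': 192.214, 'T_tool_cam': [[-0.001, -0.962, -0.273, 0.069], [1.0, -0.001, 0.0, 0.0], [-0.001, -0.273, 0.962, -0.174], [0.0, 0.0, 0.0, 1.0]]}
[[559.0, 129.0, 114.0], [577.0, 129.0, 28.0], [582.0, 124.0, -0.0], [583.0, 115.0, -3.0], [582.0, 107.0, -3.0], [582.0, 98.0, 1.0], [582.0, 90.0, 0.0]]
[[544.0, 129.0, 113.0], [548.0, 123.0, 87.0], [551.0, 117.0, 75.0], [552.0, 109.0, 69.0], [554.0, 102.0, 57.0], [564.0, 98.0, 1.0], [565.0, 90.0, -4.0]]
[[527.0, 128.0, 116.0], [533.0, 124.0, 85.0], [534.0, 117.0, 77.0], [536.0, 109.0, 67.0], [536.0, 102.0, 64.0], [547.0, 98.0, 3.0], [539.0, 87.0, 44.0]]
[0.06, -0.78, 0.14] [-0.005, 0.001, -0.002] 
--
[-0.0, -0.0, 0.9] [-0.0, -0.0, 0.0] 
--
```

View pics/g1.png

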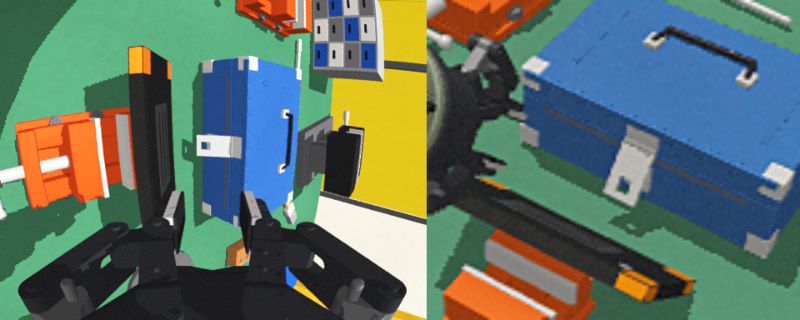

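The picture shows the hasp standing out about 0.7 rad in the right crop at (630,170), so it is not shut. I go back, push again and watch it while pressing.

```bash
python3 - <<'E'
from h import *
rows([[((.533,.0,.23),28,4.)],[((.537,.065,.19),12,3.5)],[((.537,.068,.12),12,3.5)],[((.537,.074,.056),12,3.5)],[((.537,.086,.056),12,3.5),((.537,.095,.056),12,3.5),((.537,.103,.056),12,3.5),((.536,.11,.056),12,3.5),((.536,.117,.056),12,3.5)]])
E
```

```text
[-0.06, 0.48, 0.47] [0.14, -0.004, 0.004] 
--
[-0.09, 0.38, 0.66] [0.133, -0.001, 0.004] 
--
[-0.0, -0.12, 0.69] [0.0, -0.0, -0.0] 
--
[-0.01, -0.07, 0.64] [0.0, -0.0, -0.0] 
--
[-0.0, 0.12, 0.02] [0.0, -0.0, -0.0] 
[-0.01, 0.2, 0.04] [0.0, -0.0, -0.0] 
[-0.01, 0.28, 0.06] [0.0, -0.0, -0.0] 
[-0.01, 0.35, 0.07] [0.0, -0.0, -0.0] 
[-0.01, 0.42, 0.09] [0.0, -0.0, -0.0] 
--
```

Emit:
apply_moves(linear=[[-0.06, 0.48, 0.47], [-0.06, 0.48, 0.47], [-0.06, 0.48, 0.47], [-0.06, 0.48, 0.47], [-0.06, 0.48, 0.47]], delta_rot=[[0.14, 0, 0.004], [0.14, 0, 0.004], [0.14, 0, 0.004], [0.14, 0, 0.004], [0.14, 0, 0.004]], gripper=-1)

```text
clock: 7.43
position: [0.5326, 0.0, 0.2311]
tool_rot: [2.653, -0.004, -3.066]
force: [-0.3, -1.0, -1.1]
grip_width: -0.0
finger_force: 0.0
```

Emit:
apply_moves(linear=[[-0.09, 0.38, 0.66], [-0.09, 0.38, 0.66], [-0.09, 0.38, 0.66], [-0.09, 0.38, 0.66], [-0.09, 0.38, 0.66]], delta_rot=[[0.133, 0, 0.004], [0.133, 0, 0.004], [0.133, 0, 0.004], [0.133, 0, 0.004], [0.133, 0, 0.004]])

```text
clock: 7.85
position: [0.5362, 0.0655, 0.1892]
tool_rot: [2.93, -0.01, -3.073]
force: [-0.1, -1.2, 0.5]
grip_width: 0.0002
finger_force: 0.0
```

Emit:
apply_moves(linear=[[0, -0.12, 0.69], [0, -0.12, 0.69], [0, -0.12, 0.69], [0, -0.12, 0.69], [0, -0.12, 0.69]], delta_rot=[[0, 0, 0], [0, 0, 0], [0, 0, 0], [0, 0, 0], [0, 0, 0]])

```text
clock: 8.27
position: [0.5368, 0.0643, 0.1208]
tool_rot: [2.93, -0.009, -3.08]
force: [-0.3, -0.4, 0.6]
grip_width: 0.0
finger_force: 0.0
```

Emit:
apply_moves(linear=[[0, -0.07, 0.2], [0, -0.07, 0.4], [0, -0.07, 0.64], [0, -0.07, 0.64], [0, -0.07, 0.64]], delta_rot=[[0, 0, 0], [0, 0, 0], [0, 0, 0], [0, 0, 0], [0, 0, 0]])

```text
clock: 8.68
position: [0.5354, 0.0716, 0.0565]
tool_rot: [2.931, -0.009, -3.079]
force: [-0.6, 0.2, 1.6]
grip_width: 0.0
finger_force: 0.0
```

Emit:
apply_moves(linear=[[0, 0.1, 0.02], [0, 0.18, 0.04], [0, 0.24, 0.05], [0, 0.28, 0.06], [0, 0.32, 0.07]], delta_rot=[[0, 0, 0], [0, 0, 0], [0, 0, 0], [0, 0, 0], [0, 0, 0]])

```text
clock: 9.1
position: [0.533, 0.1055, 0.0559]
tool_rot: [2.931, -0.009, -3.078]
force: [0.0, 0.4, 0.2]
grip_width: 0.0002
finger_force: 0.0
```

```bash
python3 - <<'E'
from h import *
state()
a=grab('scene')[0]
cv2.imwrite('pics/h2.png',cv2.resize(a[160:250,270:360],(540,540),interpolation=cv2.INTER_CUBIC)[...,::-1])
E
```

```text
{'clock': 9.1, 'qpos': [-0.005, 0.613, -0.221, 1.929, -0.15, 0.599, 1.572], 'position': [0.533, 0.105, 0.056], 'tool_rot': [2.931, -0.009, -3.078], 'force': [0.028, 0.403, 0.182], 'moment': [-0.241, -0.074, -0.058], 'grip_width': 0.0}
```

View pics/h2.png

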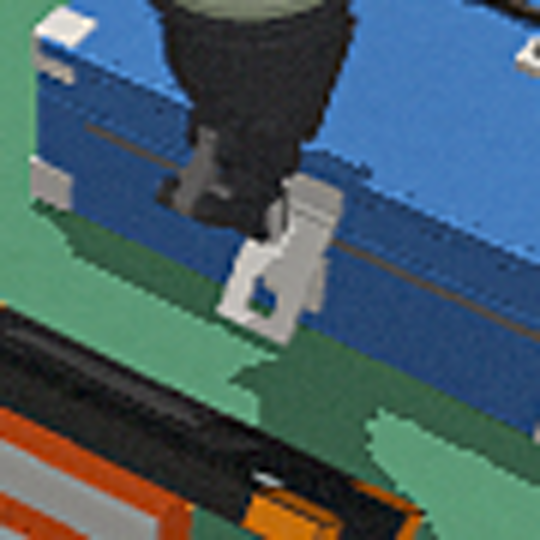

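The flap tip at (260,310) still stands out and the finger rests on its upper part at (270,235). I push on.

Emit:
apply_moves(linear=[[0, 0.03, 0.01], [0, 0.06, 0.01], [0, 0.09, 0.02], [0, 0.12, 0.03], [0, 0.15, 0.03]], delta_rot=[[0, 0, 0], [0, 0, 0], [0, 0, 0], [0, 0, 0], [0, 0, 0]])

```text
clock: 9.57
position: [0.5319, 0.1187, 0.0551]
tool_rot: [2.932, -0.01, -3.079]
force: [1.5, -23.2, -1.6]
grip_width: -0.0003
finger_force: 11.8
```

```bash
python3 - <<'E'
from h import *
state()
im,d=grab('scene'); V=cloud('scene',d)
cv2.imwrite('pics/x.png',im[...,::-1])
# flap: light grey pixels
hsv=cv2.cvtColor(im,cv2.COLOR_RGB2HSV); m=(hsv[...,1]<40)&(hsv[...,2]>120)
m&=(abs(V[...,0]-.537)<.03)&(V[...,1]>.06)&(V[...,1]<.14)&(V[...,2]<.1)&(V[...,2]>.015)
P=V[m];P=P[np.argsort(-P[:,2])]
for z in range(20,100,8):
    b=P[(P[:,2]*1000>=z)&(P[:,2]*1000<z+8)]
    if len(b):print(z,len(b),b.mean(0).round(3),b[:,:2].min(0).round(3),b[:,:2].max(0).round(3))
E
```

```text
{'clock': 9.567, 'qpos': [-0.033, 0.614, -0.217, 1.929, -0.15, 0.594, 1.546], 'position': [0.532, 0.119, 0.055], 'tool_rot': [2.932, -0.01, -3.079], 'force': [1.512, -23.194, -1.585], 'moment': [-4.998, -0.392, 0.022], 'grip_width': -0.0}
20 6 [0.538 0.122 0.024] [0.525 0.12 ] [0.551 0.123]
28 9 [0.546 0.115 0.032] [0.525 0.084] [0.554 0.124]
36 47 [0.542 0.09  0.04 ] [0.522 0.082] [0.558 0.125]
44 33 [0.541 0.094 0.048] [0.522 0.087] [0.558 0.122]
52 39 [0.539 0.1   0.057] [0.522 0.092] [0.558 0.125]
60 41 [0.54  0.103 0.064] [0.521 0.098] [0.558 0.108]
68 47 [0.539 0.108 0.071] [0.52 0.1 ] [0.557 0.113]
76 25 [0.548 0.115 0.08 ] [0.536 0.108] [0.557 0.121]
84 18 [0.548 0.119 0.088] [0.54  0.103] [0.557 0.125]
92 16 [0.546 0.119 0.096] [0.539 0.102] [0.555 0.124]
```

```bash
python3 - <<'E'
from h import *
im,d=load('scene'); c=optics.camera_info('scene')
K=np.array([[c['fx'],0,c['cx']],[0,c['fy'],c['cy']],[0,0,1]])
s=monitor.observe(); q=R.from_euler('xyz',s['tool_rot']); p=np.array(s['position'])
pts=np.array([p+q.apply([a,b,-h]) for h in(0,.019,.05,.073) for a in (-.011,.011) for b in(-.008,.008)])
uv=cv2.projectPoints(pts,np.array(c['rvec']),np.array(c['tvec']),K,None)[0][:,0]
V=cloud('scene',d)
big=cv2.resize(im[160:240,280:350],(700,600),interpolation=cv2.INTER_CUBIC)
sx,sy=10,7.5
for i,(u,v) in enumerate(uv):
    cv2.circle(big,(int((u-280+.5)*sx),int((v-160+.5)*sy)),3,[(255,0,0),(255,255,0),(0,255,0),(255,0,255)][i//4],-1)
cv2.imwrite('pics/h3.png',big[...,::-1]); print(uv.round(0).tolist())
# dark pixels cloud near
b=(im.max(-1)<70)&(V[...,2]<.14)&(V[...,2]>.02)&(abs(V[...,0]-.535)<.03)&(V[...,1]>.06)&(V[...,1]<.14)
P=V[b]
for z in range(30,140,10):
    k=P[(P[:,2]*1000>=z)&(P[:,2]*1000<z+10)]
    if len(k):print(z,len(k),k.mean(0).round(3),k[:,:2].min(0).round(3),k[:,:2].max(0).round(3))
E
```

```text
[[318.0, 205.0], [321.0, 201.0], [311.0, 201.0], [314.0, 197.0], [318.0, 201.0], [321.0, 197.0], [311.0, 198.0], [314.0, 193.0], [318.0, 194.0], [321.0, 190.0], [311.0, 191.0], [314.0, 187.0], [318.0, 189.0], [321.0, 185.0], [311.0, 186.0], [314.0, 182.0]]
90 7 [0.536 0.097 0.095] [0.53  0.094] [0.54  0.099]
100 6 [0.54  0.096 0.105] [0.537 0.09 ] [0.543 0.106]
110 6 [0.542 0.1   0.114] [0.539 0.093] [0.544 0.105]
120 10 [0.544 0.09  0.127] [0.54  0.069] [0.548 0.105]
130 48 [0.54  0.087 0.135] [0.523 0.063] [0.548 0.127]
```

View pics/h3.png

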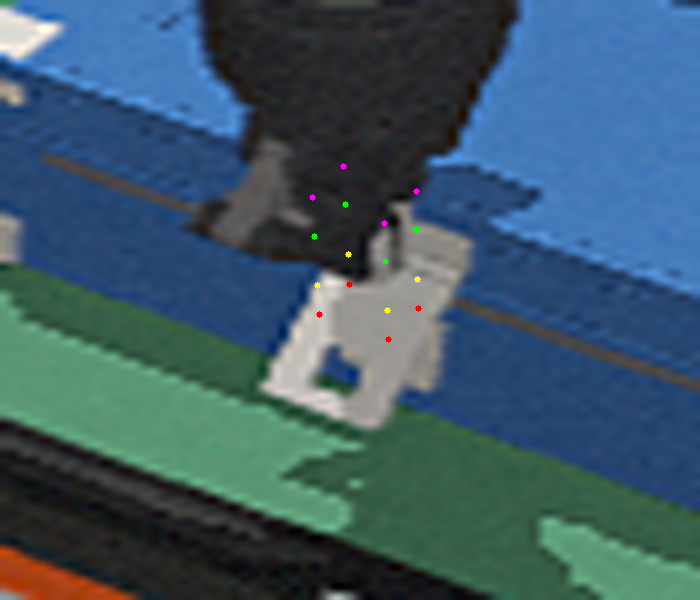

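```bash
python3 - <<'E'
from h import *
im,d=load('scene'); V=cloud('scene',d)
for v in range(192,218,2):
    print(v,' '.join('%d,%d,%d%s'%(*(V[v,u]*1000),'' if im[v,u].max()>90 else 'd')+'/%d'%im[v,u].mean() for u in range(304,330,2)))
E
```

```text
192 542,32,160d/59 547,34,162d/50 550,39,160d/42 548,50,151d/35 547,63,140d/35 546,73,132d/38 540,94,113d/26 542,101,109/135 543,111,102/118 544,120,96/135 549,122,97/134 555,123,100/143 562,120,106/72
194 487,121,52/81 547,35,154d/57 549,41,151d/32 547,54,140d/34 548,62,134d/32 547,74,125d/37 540,95,105d/29 543,101,102/131 542,114,91/124 543,123,85/134 551,120,92/129 555,124,92/121 561,124,95/75
196 488,120,46/72 494,122,48/76 502,120,54/77 507,122,56/75 520,110,74/134 536,94,95d/27 539,99,94d/17 544,101,95/121 541,117,81/153 546,119,83/119 552,119,87/159 555,125,83/101 561,125,88/71Traceback (most recent call last):
  File "<stdin>", line 4, in <module>
  File "<stdin>", line 4, in <genexpr>
ValueError: cannot convert float NaN to integer
```

```bash
python3 - <<'E'
from h import *
im,d=load('scene'); V=np.nan_to_num(cloud('scene',d))
for v in range(196,216,2):
    print(v,' '.join('%d,%d,%d'%tuple(V[v,u]*1000)+'/%d'%im[v,u].mean() for u in range(308,328,2)))
E
```

```text
196 502,120,54/77 507,122,56/75 520,110,74/134 536,94,95/27 539,99,94/17 544,101,95/121 541,117,81/153 546,119,83/119 552,119,87/159 555,125,83/101
198 501,122,44/71 509,120,51/60 523,106,71/193 529,108,73/162 535,107,77/158 0,0,0/153 544,113,78/153 550,114,81/151 554,117,82/161 556,124,77/85
200 502,121,38/75 510,119,44/88 526,103,67/195 530,106,68/150 536,106,71/150 541,109,72/148 545,112,72/149 551,112,76/153 557,113,78/132 557,124,70/65
202 502,122,29/65 521,101,57/190 529,99,64/194 533,103,64/148 539,103,67/150 544,106,68/153 549,107,70/150 554,109,72/153 552,125,58/75 559,123,65/71
204 502,123,20/46 524,97,55/193 530,98,58/193 536,98,62/149 541,100,64/152 546,103,64/148 549,107,63/151 557,105,69/148 554,121,54/96 559,124,55/71
206 522,92,49/164 527,94,51/187 531,97,52/143 538,96,57/145 542,100,56/152 548,101,59/149 553,102,62/155 547,124,40/132 553,125,43/85 560,124,48/75
208 524,88,46/190 529,91,47/194 516,124,12/99 524,122,18/81 538,109,38/139 550,99,54/151 554,101,55/153 548,124,33/135 554,125,35/83 560,125,40/71
210 525,88,39/190 532,88,43/182 514,129,-1/49 525,122,11/75 547,93,49/152 552,96,50/151 557,98,51/138 551,121,28/141 555,125,28/77 561,126,31/72
212 529,82,38/200 533,86,38/195 539,87,40/205 524,125,0/81 550,90,45/151 555,92,47/159 545,121,17/77 551,122,19/88 556,124,21/69 564,122,28/77
214 514,108,-1/62 518,113,-2/90 540,86,34/200 547,85,40/159 552,87,41/151 557,89,43/154 542,128,0/54 551,124,9/76 557,124,14/71 563,125,17/72
```

The depth shows the finger crossing the flap's plane without moving it. I'll withdraw straight out, then press slowly near the flap's end, beside the staple.

```bash
python3 - <<'E'
from h import *
rows([[((.534,.09,.058),12,3.5),((.534,.065,.058),12,3.5)],[((.556,.06,.04),12,3.5)],[((.556,.075,.04),12,3.5)],[((.555,.09,.04),12,3.5)]])
E
```

```text
[-0.0, -0.27, -0.09] [-0.0, -0.005, -0.001] 
[0.01, -0.52, -0.14] [-0.0, -0.005, -0.001] 
--
[-0.21, -0.09, 0.16] [-0.0, 0.0, 0.0] 
--
[-0.01, 0.14, 0.04] [-0.0, 0.0, 0.0] 
--
[-0.0, 0.15, 0.03] [-0.0, 0.0, 0.0] 
--
```

Emit:
apply_moves(linear=[[0, -0.15, -0.05], [0, -0.3, -0.09], [0, -0.45, -0.12], [0, -0.55, -0.14], [0, -0.55, -0.14]], delta_rot=[[0, 0, 0], [0, 0, 0], [0, 0, 0], [0, 0, 0], [0, 0, 0]])

```text
clock: 10.03
position: [0.5357, 0.0611, 0.0575]
tool_rot: [2.932, -0.01, -3.081]
force: [0.1, -1.0, 0.2]
grip_width: 0.0002
finger_force: 0.0
```

Emit:
apply_moves(linear=[[-0.21, -0.06, 0.17], [-0.21, -0.06, 0.17], [-0.21, -0.06, 0.17], [-0.21, -0.06, 0.17], [-0.21, -0.06, 0.17]], delta_rot=[[0, 0, 0], [0, 0, 0], [0, 0, 0], [0, 0, 0], [0, 0, 0]])

```text
clock: 10.45
position: [0.556, 0.0629, 0.0399]
tool_rot: [2.931, -0.01, -3.078]
force: [0.1, -0.9, -0.2]
grip_width: 0.0
finger_force: 0.0
```

Emit:
apply_moves(linear=[[0, 0.03, 0.01], [0, 0.06, 0.02], [0, 0.09, 0.03], [0, 0.12, 0.03], [0, 0.15, 0.04]], delta_rot=[[0, 0, 0], [0, 0, 0], [0, 0, 0], [0, 0, 0], [0, 0, 0]])

```text
clock: 10.87
position: [0.5554, 0.0783, 0.039]
tool_rot: [2.931, -0.009, -3.078]
force: [-0.1, -0.0, -1.6]
grip_width: -0.0001
finger_force: 0.0
```

Emit:
apply_moves(linear=[[0, 0.03, 0.01], [0, 0.06, 0.01], [0, 0.09, 0.02], [0, 0.12, 0.03], [0, 0.15, 0.03]], delta_rot=[[0, 0, 0], [0, 0, 0], [0, 0, 0], [0, 0, 0], [0, 0, 0]])

```text
clock: 11.28
position: [0.5543, 0.0935, 0.0389]
tool_rot: [2.931, -0.01, -3.078]
force: [0.2, 0.1, -0.1]
grip_width: 0.0001
finger_force: 0.0
```

```bash
cat >> h.py <<'E'
def flap():
    im,d=grab('scene'); V=np.nan_to_num(cloud('scene',d)); hsv=cv2.cvtColor(im,cv2.COLOR_RGB2HSV); m=(hsv[...,1]<40)&(hsv[...,2]>120)
    P=V[m&(abs(V[...,0]-.537)<.022)&(V[...,1]>.06)&(V[...,1]<.128)&(V[...,2]<.1)&(V[...,2]>.015)]
    for z in range(20,92,8):
        b=P[(P[:,2]*1000>=z)&(P[:,2]*1000<z+8)]
        if len(b):print(z,len(b),b.mean(0).round(3),b[:,:2].min(0).round(3),b[:,:2].max(0).round(3))
E
python3 -c "
from h import *
state();flap()"
```

```text
{'clock': 11.283, 'qpos': [0.014, 0.664, -0.213, 1.88, -0.142, 0.603, 1.595], 'position': [0.554, 0.093, 0.039], 'tool_rot': [2.931, -0.01, -3.078], 'force': [0.17, 0.096, -0.136], 'moment': [-0.214, 0.015, 0.011], 'grip_width': 0.0}
20 4 [0.549 0.123 0.024] [0.547 0.122] [0.551 0.124]
28 5 [0.548 0.108 0.032] [0.539 0.084] [0.554 0.125]
36 47 [0.541 0.09  0.04 ] [0.522 0.081] [0.558 0.123]
44 17 [0.551 0.097 0.047] [0.529 0.087] [0.558 0.124]
52 1 [0.552 0.125 0.055] [0.552 0.125] [0.552 0.125]
60 2 [0.556 0.111 0.064] [0.556 0.109] [0.556 0.113]
68 7 [0.555 0.112 0.072] [0.552 0.106] [0.557 0.124]
76 7 [0.555 0.115 0.08 ] [0.552 0.112] [0.557 0.121]
84 8 [0.554 0.121 0.088] [0.551 0.118] [0.556 0.125]
```

```bash
python3 - <<'E'
from h import *
im,d=load('scene'); V=np.nan_to_num(cloud('scene',d)); c=optics.camera_info('scene')
K=np.array([[c['fx'],0,c['cx']],[0,c['fy'],c['cy']],[0,0,1]])
s=monitor.observe(); q=R.from_euler('xyz',s['tool_rot']); p=np.array(s['position'])
for h in(0,.006,.012,.018,.025,.032,.04,.05):
  for a in(-.007,0,.007):
    w=p+q.apply([a,-.008,-h]); u=cv2.projectPoints(w[None],np.array(c['rvec']),np.array(c['tvec']),K,None)[0][0,0].round().astype(int)
    print(h,a,(w*1000).round(0),u,(V[u[1],u[0]]*1000).round(0),im[u[1],u[0]])
E
```

```text
0 -0.007 [562.  87.  37.] [319 217] [546. 120.  -3.] [47 92 68]
0 0 [555.  86.  37.] [316 216] [554.  86.  36.] [169 162 161]
0 0.007 [548.  86.  38.] [314 215] [549.  84.  39.] [206 198 195]
0.006 -0.007 [562.  86.  43.] [318 216] [543. 117.   2.] [ 93 111  97]
0.006 0 [555.  85.  43.] [316 215] [554.  85.  41.] [199 196 192]
0.006 0.007 [548.  85.  43.] [314 213] [546.  88.  41.] [202 196 194]
0.012 -0.007 [562.  84.  49.] [318 215] [558.  89.  40.] [128 128 125]
0.012 0 [555.  84.  49.] [316 213] [551.  89.  44.] [193 190 186]
0.012 0.007 [548.  83.  49.] [314 212] [525. 124.   1.] [49 88 62]
0.018 -0.007 [562.  83.  55.] [318 213] [556.  92.  45.] [167 163 158]
0.018 0 [555.  83.  55.] [316 212] [551.  89.  47.] [195 193 187]
0.018 0.007 [548.  82.  55.] [314 211] [522. 129.  -2.] [26 67 44]
0.025 -0.007 [562.  82.  62.] [318 212] [556.  92.  48.] [209 206 200]
0.025 0 [555.  81.  62.] [316 211] [550.  91.  50.] [209 204 198]
0.025 0.007 [548.  81.  62.] [314 210] [525. 123.  10.] [ 38  79 138]
0.032 -0.007 [563.  80.  69.] [318 211] [555.  93.  51.] [199 195 189]
0.032 0 [556.  80.  69.] [316 209] [562.  68.  84.] [32 28 27]
0.032 0.007 [549.  79.  69.] [314 208] [569.  44. 113.] [32 32 30]
0.04 -0.007 [563.  78.  76.] [318 209] [561.  80.  74.] [75 71 73]
0.04 0 [556.  78.  77.] [316 208] [561.  68.  87.] [33 32 35]
0.04 0.007 [549.  78.  77.] [314 207] [570.  42. 119.] [43 44 45]
0.05 -0.007 [563.  76.  86.] [318 207] [563.  76.  86.] [104 103 102]
0.05 0 [556.  76.  86.] [316 206] [571.  50. 116.] [36 41 39]
0.05 0.007 [549.  75.  86.] [314 205] [569.  42. 125.] [36 38 37]
```

Emit:
apply_moves(linear=[[0, -0.2, -0.05], [0, -0.4, -0.1], [0, -0.4, -0.4], [0, -0.4, -0.8], [0, -0.4, -1]], delta_rot=[[0, 0, 0], [0, 0, 0], [0, 0, 0], [0, 0, 0], [0, 0, 0]])

```text
clock: 11.75
position: [0.5602, 0.032, 0.1317]
tool_rot: [2.931, -0.007, -3.08]
force: [0.3, 0.3, 0.7]
grip_width: 0.0004
finger_force: 0.0
```

```bash
python3 - <<'E'
from h import *
s=state(); q=R.from_euler('xyz',s['tool_rot']); p=np.array(s['position'])
im,d=grab('scene'); V=np.nan_to_num(cloud('scene',d)); c=optics.camera_info('scene')
K=np.array([[c['fx'],0,c['cx']],[0,c['fy'],c['cy']],[0,0,1]])
hs=(0,.019,.038,.073)
pts=np.array([p+q.apply([a,0,-h]) for h in hs for a in(-.011,.011)])
uv=cv2.projectPoints(pts,np.array(c['rvec']),np.array(c['tvec']),K,None)[0][:,0]
u0,v0=uv.mean(0).astype(int)-[35,35]
A=cv2.resize(im[v0:v0+70,u0:u0+70],(490,490),interpolation=cv2.INTER_CUBIC)
for i,(u,v) in enumerate(uv): cv2.circle(A,(int((u-u0+.5)*7),int((v-v0+.5)*7)),3,[(255,0,0),(255,255,0),(0,255,0),(255,0,255)][i//2],-1)
w=grab('wrist')[0]
cv2.imwrite('pics/t1.png',np.hstack([A,cv2.resize(w[130:384,180:330],(290,490))])[...,::-1])
# cloud in tool frame
T=q.inv().apply(V.reshape(-1,3)-p).reshape(V.shape)
m=(abs(T[...,0])<.015)&(abs(T[...,1])<.02)&(T[...,2]>-.12)&(T[...,2]<.01)
h=-T[m][:,2]; print(np.histogram(h,np.arange(-.01,.12,.005)))
E
```

```text
{'clock': 11.75, 'qpos': [0.124, 0.532, -0.213, 1.814, -0.141, 0.818, 1.669], 'position': [0.56, 0.032, 0.132], 'tool_rot': [2.931, -0.007, -3.08], 'force': [0.326, 0.287, 0.722], 'moment': [-0.202, -0.019, -0.022], 'grip_width': 0.0}
(array([ 0,  0,  0,  0,  0,  0,  0,  0,  2,  6, 13, 13, 12,  6,  8,  6,  8,
        8, 29,  8,  7,  7,  9,  5,  2]), array([-0.01 , -0.005,  0.   ,  0.005,  0.01 ,  0.015,  0.02 ,  0.025,
        0.03 ,  0.035,  0.04 ,  0.045,  0.05 ,  0.055,  0.06 ,  0.065,
        0.07 ,  0.075,  0.08 ,  0.085,  0.09 ,  0.095,  0.1  ,  0.105,
        0.11 ,  0.115]))
```

View pics/t1.png

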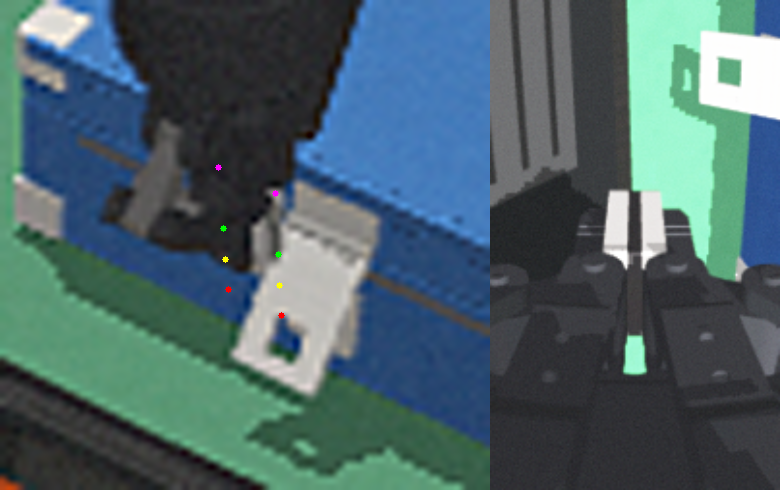

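The fingers' visible tip lies about 34 mm behind the reported TCP. The depth histogram and the wrist view agree, and the earlier contact at 23 N was on the barrel. I'll allow for that, tilt the tool to 45° and press beside the staple.

```bash
cat >> h.py <<'E'
def tip(x,y,z,t,yaw=3.5,h=.034):
    """TCP pose that puts the real finger tip at x,y,z"""
    return (np.array([x,y,z])+rot(t,yaw).apply([0,0,h]),t,yaw)
E
python3 - <<'E'
from h import *
rows([[tip(.558,.04,.13,45)],[tip(.558,.07,.09,45)],[tip(.557,.086,.066,45),tip(.557,.092,.060,45),tip(.557,.097,.055,45),tip(.557,.101,.051,45),tip(.557,.105,.047,45)],[tip(.556,.108,.044,45),tip(.556,.111,.042,45),tip(.556,.113,.041,45),tip(.556,.115,.041,45),tip(.556,.116,.041,45)]])
E
```

```text
[0.03, 0.26, 0.32] [-0.275, -0.002, -0.001] 
--
[-0.02, -0.07, 0.49] [0.0, 0.0, 0.0] 
--
[-0.0, -0.06, 0.29] [0.0, 0.0, 0.0] 
[-0.01, -0.06, 0.37] [0.0, 0.0, 0.0] 
[-0.01, -0.06, 0.44] [0.0, 0.0, 0.0] 
[-0.01, -0.06, 0.5] [0.0, 0.0, 0.0] 
[-0.01, -0.06, 0.56] [0.0, 0.0, 0.0] 
--
[0.0, 0.0, 0.04] [0.0, 0.0, 0.0] 
[0.0, 0.01, 0.07] [0.0, 0.0, 0.0] 
[0.0, 0.02, 0.1] [0.0, 0.0, 0.0] 
[0.0, 0.03, 0.11] [0.0, 0.0, 0.0] 
[-0.0, 0.04, 0.12] [0.0, 0.0, 0.0] 
--
```

Emit:
apply_moves(linear=[[0.03, 0.26, 0.32], [0.03, 0.26, 0.32], [0.03, 0.26, 0.32], [0.03, 0.26, 0.32], [0.03, 0.26, 0.32]], delta_rot=[[-0.275, 0, 0], [-0.275, 0, 0], [-0.275, 0, 0], [-0.275, 0, 0], [-0.275, 0, 0]])

```text
clock: 12.27
position: [0.5542, 0.0635, 0.1022]
tool_rot: [2.348, -0.009, -3.082]
force: [-1.4, -0.8, -0.6]
grip_width: -0.0003
finger_force: 0.0
```

Emit:
apply_moves(linear=[[-0.02, -0.07, 0.2], [-0.02, -0.07, 0.4], [-0.02, -0.07, 0.49], [-0.02, -0.07, 0.49], [-0.02, -0.07, 0.49]], delta_rot=[[0, 0, 0], [0, 0, 0], [0, 0, 0], [0, 0, 0], [0, 0, 0]])

```text
clock: 12.68
position: [0.5534, 0.0953, 0.0632]
tool_rot: [2.355, -0.01, -3.077]
force: [1.3, 0.1, 0.9]
grip_width: -0.0001
finger_force: 0.0
```

Emit:
apply_moves(linear=[[0, -0.06, 0.15], [0, -0.06, 0.25], [0, -0.06, 0.35], [0, -0.06, 0.45], [0, -0.06, 0.54]], delta_rot=[[0, 0, 0], [0, 0, 0], [0, 0, 0], [0, 0, 0], [0, 0, 0]])

```text
clock: 13.1
position: [0.5521, 0.1308, 0.0234]
tool_rot: [2.353, -0.007, -3.076]
force: [-0.8, 10.5, 26.5]
grip_width: -0.0
finger_force: 0.8
```

```bash
python3 -c "
from h import *
state();flap()
rows([[tip(.556,.108,.044,45),tip(.556,.113,.041,45),tip(.556,.116,.041,45)]])"
```

```text
{'clock': 13.1, 'qpos': [0.494, 0.939, -0.556, 1.818, -0.535, 0.697, 2.193], 'position': [0.552, 0.131, 0.023], 'tool_rot': [2.353, -0.007, -3.076], 'force': [-0.793, 10.508, 26.536], 'moment': [2.176, 0.11, 0.131], 'grip_width': -0.0}
20 2 [0.556 0.108 0.027] [0.555 0.106] [0.556 0.109]
28 1 [0.558 0.106 0.034] [0.558 0.106] [0.558 0.106]
52 2 [0.553 0.115 0.058] [0.549 0.114] [0.556 0.115]
60 3 [0.555 0.114 0.063] [0.553 0.113] [0.556 0.116]
68 1 [0.557 0.115 0.07 ] [0.557 0.115] [0.557 0.115]
76 2 [0.556 0.118 0.079] [0.556 0.116] [0.556 0.12 ]
84 5 [0.555 0.122 0.089] [0.553 0.12 ] [0.556 0.124]
[-0.03, -0.02, 0.01] [0.002, -0.004, -0.001] 
[-0.04, -0.01, 0.07] [0.002, -0.004, -0.001] 
[-0.04, 0.02, 0.09] [0.002, -0.004, -0.001] 
--
```

Emit:
apply_moves(linear=[[0, 0.05, -0.08], [0, 0.1, -0.15], [0, 0.1, -0.15], [0, 0.1, -0.15], [0, 0.1, -0.15]], delta_rot=[[0, 0, 0], [0, 0, 0], [0, 0, 0], [0, 0, 0], [0, 0, 0]])

```text
clock: 13.57
position: [0.5517, 0.1246, 0.0385]
tool_rot: [2.356, -0.009, -3.079]
force: [0.1, 0.2, -0.8]
grip_width: 0.0001
finger_force: 0.0
```

```bash
python3 - <<'E'
from h import *
s=state();flap(); im,d=load('scene');V=cloud('scene',d); im2,d2=grab('top');W=cloud('top',d2)
n=np.array([-.0598,.6994,.7122]); 
for C,nm in((W,'top'),(V,'scene')):
    P=C.reshape(-1,3);P=P[~np.isnan(P[:,0])]
    e=P@n-.01416; k=(abs(e)<.012)&(P[:,1]<.07)&(P[:,1]>-.09)&(P[:,2]>.006)&(P[:,2]<.135)&(abs(P[:,0]-.52)<.15)
    h=np.histogram(e[k],np.arange(-.012,.013,.003));print(nm,h[0],P[k].min(0).round(3),P[k].max(0).round(3))
# wrist side points near tablet: points within tool frame below
q=R.from_euler('xyz',s['tool_rot']);p=np.array(s['position'])
for C in(W,V):
    T=q.inv().apply(C.reshape(-1,3)-p); k=(abs(T[:,0])<.13)&(T[:,1]<.0)&(T[:,1]>-.16)&(T[:,2]<-.05)&(T[:,2]>-.35)
    for z in np.arange(-.35,-.05,.03):
        b=T[k&(abs(T[:,2]-z)<.015)]
        if len(b):print(round(z,2),len(b),b[:,:2].min(0).round(3),b[:,:2].max(0).round(3))
E
```

```text
{'clock': 13.567, 'qpos': [0.501, 0.91, -0.552, 1.819, -0.534, 0.723, 2.179], 'position': [0.552, 0.125, 0.038], 'tool_rot': [2.356, -0.009, -3.079], 'force': [0.095, 0.191, -0.759], 'moment': [-0.736, -0.034, -0.003], 'grip_width': 0.0}
20 2 [0.547 0.111 0.027] [0.546 0.11 ] [0.548 0.112]
28 8 [0.553 0.111 0.031] [0.551 0.106] [0.556 0.114]
36 2 [0.557 0.111 0.04 ] [0.557 0.11 ] [0.558 0.111]
44 1 [0.556 0.116 0.049] [0.556 0.116] [0.556 0.116]
52 1 [0.556 0.115 0.058] [0.556 0.115] [0.556 0.115]
60 9 [0.552 0.117 0.065] [0.545 0.112] [0.557 0.119]
68 7 [0.553 0.117 0.072] [0.549 0.113] [0.556 0.121]
76 5 [0.555 0.12  0.079] [0.553 0.116] [0.556 0.122]
84 7 [0.553 0.122 0.088] [0.55  0.117] [0.555 0.126]
top [ 43  83 353 685 786 741 265  24] [ 0.39  -0.079  0.006] [0.657 0.069 0.125]
scene [ 84 116 239 212 163  44  12  11] [ 0.512 -0.07   0.006] [0.66  0.066 0.122]
-0.35 4 [ 0.069 -0.009] [ 0.076 -0.   ]
-0.32 38 [ 0.033 -0.013] [ 0.069 -0.   ]
-0.29 6 [ 0.047 -0.009] [ 0.051 -0.001]
-0.26 7 [ 0.046 -0.01 ] [ 0.048 -0.   ]
-0.23 8 [ 0.046 -0.018] [ 0.05  -0.002]
-0.2 329 [-0.095 -0.16 ] [ 0.129 -0.001]
-0.17 611 [-0.094 -0.159] [ 0.129 -0.002]
-0.14 477 [-0.095 -0.16 ] [ 0.129 -0.006]
-0.11 448 [-0.13  -0.158] [ 0.13  -0.001]
-0.08 514 [-0.13  -0.147] [ 0.13  -0.005]
-0.35 4 [-0.023 -0.057] [-0.021 -0.055]
-0.32 68 [-0.047 -0.054] [-0.019 -0.011]
-0.29 34 [-0.047 -0.035] [-0.029 -0.004]
-0.26 71 [-0.046 -0.042] [-0.02 -0.  ]
-0.23 74 [-0.047 -0.047] [-0.012 -0.001]
-0.2 624 [-0.097 -0.16 ] [ 0.074 -0.002]
-0.17 466 [-0.097 -0.16 ] [ 0.077 -0.   ]
-0.14 730 [-0.097 -0.16 ] [ 0.077 -0.047]
-0.11 669 [-0.129 -0.16 ] [ 0.13  -0.017]
-0.08 805 [-0.13  -0.153] [ 0.129 -0.   ]
```

```bash
python3 -c "
from h import *
rows([[tip(.558,.103,.061,45),tip(.558,.107,.056,45),tip(.558,.110,.052,45),tip(.558,.113,.049,45),tip(.558,.116,.047,45)]])"
```

```text
[-0.05, 0.0, 0.02] [0.001, -0.004, -0.003] 
[-0.06, -0.0, 0.08] [0.001, -0.004, -0.003] 
[-0.06, -0.01, 0.13] [0.001, -0.004, -0.003] 
[-0.06, -0.01, 0.18] [0.001, -0.004, -0.003] 
[-0.06, -0.0, 0.21] [0.001, -0.004, -0.003] 
--
```

Emit:
apply_moves(linear=[[-0.05, 0, 0.02], [-0.06, 0, 0.08], [-0.06, 0, 0.12], [-0.06, 0, 0.15], [-0.06, 0, 0.17]], delta_rot=[[0, 0, 0], [0, 0, 0], [0, 0, 0], [0, 0, 0], [0, 0, 0]])

```text
clock: 14.08
position: [0.5562, 0.1381, 0.0257]
tool_rot: [2.355, -0.01, -3.078]
force: [-0.8, -0.7, 1.4]
grip_width: 0.0001
finger_force: 0.6
```

Emit:
apply_moves(linear=[[0, 0.01, 0.01], [0, 0.02, 0.02], [0, 0.03, 0.03], [0, 0.03, 0.03], [0, 0.03, 0.03]], delta_rot=[[0, 0, 0], [0, 0, 0], [0, 0, 0], [0, 0, 0], [0, 0, 0]])

```text
clock: 14.5
position: [0.5564, 0.1399, 0.0256]
tool_rot: [2.357, -0.01, -3.08]
force: [-3.0, -14.0, 2.0]
grip_width: 0.0001
finger_force: 6.7
```

```bash
python3 -c "
from h import *
state();flap()"
```

```text
{'clock': 14.5, 'qpos': [0.475, 0.935, -0.556, 1.813, -0.54, 0.691, 2.174], 'position': [0.556, 0.14, 0.026], 'tool_rot': [2.357, -0.01, -3.08], 'force': [-2.957, -14.041, 2.047], 'moment': [-2.486, 0.395, 0.687], 'grip_width': 0.0}
```

Emit:
apply_moves(linear=[[0, 0, -0.1], [0, 0, -0.3], [0, 0, -0.6], [0, 0, -0.9], [0, 0, -1]], delta_rot=[[0, 0, 0], [0, 0, 0], [0, 0, 0], [0, 0, 0], [0, 0, 0]])

```text
clock: 14.97
position: [0.5629, 0.068, 0.0993]
tool_rot: [2.357, -0.007, -3.081]
force: [1.0, -0.1, 0.3]
grip_width: 0.0004
finger_force: 0.0
```

```bash
python3 - <<'E'
from h import *
state();flap(); W=cloud('top',grab('top')[1])
# wrist fisheye depth not needed; tablet edges from initial clean top image
im=np.load('top.npz')
ex=np.array([.0606,-.7096,.702]); c0=np.array([.521,-.0104,.0627])
def b(k): return c0+ex*k
for h in (0,): 
    rows([[((.53,-.03,.22),45.4,4.9)],[(b(.165+.02)-0,45.4,4.9)]])
print(b(.0825),b(.145))
E
```

```text
{'clock': 14.967, 'qpos': [0.562, 0.821, -0.522, 1.752, -0.504, 0.9, 2.148], 'position': [0.563, 0.068, 0.099], 'tool_rot': [2.357, -0.007, -3.081], 'force': [1.029, -0.108, 0.328], 'moment': [-0.812, -0.086, -0.012], 'grip_width': 0.0}
20 6 [0.55  0.118 0.026] [0.542 0.116] [0.556 0.121]
28 17 [0.546 0.118 0.032] [0.539 0.109] [0.555 0.122]
36 17 [0.545 0.119 0.04 ] [0.533 0.109] [0.555 0.124]
44 18 [0.543 0.117 0.048] [0.532 0.108] [0.555 0.123]
52 15 [0.544 0.119 0.056] [0.523 0.116] [0.556 0.12 ]
60 25 [0.541 0.118 0.063] [0.524 0.115] [0.556 0.122]
68 19 [0.542 0.119 0.072] [0.53  0.116] [0.556 0.122]
76 18 [0.545 0.119 0.08 ] [0.531 0.115] [0.557 0.122]
84 31 [0.543 0.12  0.088] [0.529 0.116] [0.557 0.126]
[0.39, 0.17, -1.55] [-0.003, 0.006, -0.011] TOO FAR
--
[0.08, -0.98, -0.6] [-0.0, -0.0, 0.0] 
--
[ 0.5259995 -0.068942   0.120615 ] [ 0.529787 -0.113292  0.16449 ]
```

The hasp is shut: its surface is flat at y ≈ 0.119 from z 26 to 88 mm. Next is the tablet grasp.

```bash
python3 - <<'E'
from h import *
ex=np.array([.0606,-.7096,.702]); n=np.array([-.0598,.6994,.7122]); c0=np.array([.521,-.0104,.0627])
def b(k,o=0): return (c0+ex*k+n*o,45.0,4.9)
s=monitor.observe(); r=np.array(s['position'])-c0; print(r@ex,r@n)
rows([[b(.02,.08)],[b(.12,.06)],[b(.12,0)],[b(.07,0)],[b(.0265,0)]])
E
```

```text
-0.0296537908805891 0.07870071266423541
[0.48, -0.0, -0.5] [0.0, 0.006, -0.011] 
--
[-0.0, -0.21, -1.0] [0.0, -0.0, 0.0] 
--
[-0.0, -0.6, 0.0] [0.0, -0.0, 0.0] 
--
[-0.0, 0.01, 0.5] [0.0, -0.0, 0.0] 
--
[-0.0, -0.0, 0.44] [0.0, -0.0, 0.0] 
--
```

Emit:
apply_moves(linear=[[0.48, 0, -0.5], [0.48, 0, -0.5], [0.48, 0, -0.5], [0.48, 0, -0.5], [0.48, 0, -0.5]], delta_rot=[[0, 0.006, -0.011], [0, 0.006, -0.011], [0, 0.006, -0.011], [0, 0.006, -0.011], [0, 0.006, -0.011]], gripper=-0.06)

```text
clock: 15.48
position: [0.5159, 0.0342, 0.1321]
tool_rot: [2.354, -0.003, -3.052]
force: [0.3, -0.8, -0.4]
grip_width: 0.0399
finger_force: 0.0
```

Emit:
apply_moves(linear=[[0, -0.21, -1], [0, -0.21, -1], [0, -0.21, -1], [0, -0.21, -1], [0, -0.21, -1]], delta_rot=[[0, 0, 0], [0, 0, 0], [0, 0, 0], [0, 0, 0], [0, 0, 0]])

```text
clock: 15.9
position: [0.5243, -0.0517, 0.1878]
tool_rot: [2.354, -0.002, -3.053]
force: [-0.5, 0.6, 0.3]
grip_width: 0.0403
finger_force: 0.0
```

Emit:
apply_moves(linear=[[0, -0.3, 0], [0, -0.6, 0], [0, -0.6, 0], [0, -0.6, 0], [0, -0.6, 0]], delta_rot=[[0, 0, 0], [0, 0, 0], [0, 0, 0], [0, 0, 0], [0, 0, 0]])

```text
clock: 16.32
position: [0.5274, -0.0924, 0.1456]
tool_rot: [2.353, -0.003, -3.051]
force: [-0.3, 0.2, 0.5]
grip_width: 0.0403
finger_force: 0.0
```

```bash
python3 - <<'E'
from h import *
s=state(); q=R.from_euler('xyz',s['tool_rot']);p=np.array(s['position'])
im,d=grab('wrist'); c=optics.camera_info('wrist'); T=np.array(c['T_tool_cam'])
v,u=np.mgrid[:384,:512]; x=(u-c['cx'])/c['fx'];y=(v-c['cy'])/c['fy'];r=np.hypot(x,y)+1e-9
t=np.tan(np.minimum(r,1.4))/r
P=np.stack([x*t*d,y*t*d,d],-1); Q=P@T[:3,:3].T+T[:3,3]; Q[(d==0)|(r>1.2)]=np.nan   # tool frame
W=q.apply(Q.reshape(-1,3))+p
np.savez('wq.npz',Q=Q,im=im)
ex=np.array([.0606,-.7096,.702]); n=np.array([-.0598,.6994,.7122]); ey=np.cross(n,ex); c0=np.array([.521,-.0104,.0627])
L=np.c_[(W-c0)@ex,(W-c0)@ey,(W-c0)@n]
k=(abs(L[:,0])<.11)&(abs(L[:,1])<.15)&(abs(L[:,2])<.03)
print(np.histogram(L[k][:,2],np.arange(-.03,.031,.003)))
B=L[k&(abs(L[:,2]-.008)<.005)];print('back face ex,ey range',np.percentile(B,[0.5,99.5],axis=0).round(4))
A=np.c_[B[:,:2],np.ones(len(B))];print('plane',np.linalg.lstsq(A,B[:,2],rcond=None)[0].round(4))
im2,d2=grab('scene')
# finger tips in tool frame
F=Q.reshape(-1,3); f=F[(abs(F[:,0])<.013)&(abs(F[:,1])<.045)&(F[:,2]<.0)&(F[:,2]>-.07)]
for z in np.arange(-.06,0,.005): 
    b=f[abs(f[:,2]-z)<.0025]; 
    if len(b): print(round(z,3),len(b),b[:,1].min().round(3),b[:,1].max().round(3))
rows([[(c0+ex*.07,45,4.9)],[(c0+ex*.0265,45,4.9)]])
E
```

```text
{'clock': 16.317, 'qpos': [0.763, 0.789, -0.459, 1.623, -0.399, 1.202, 2.25], 'position': [0.527, -0.092, 0.146], 'tool_rot': [2.353, -0.003, -3.051], 'force': [-0.341, 0.219, 0.525], 'moment': [-0.779, -0.053, -0.059], 'grip_width': 0.04}
(array([ 721,  737,  419,  364,   91,  465, 1074, 1116, 1050, 1030, 1109,
        844,  528,  341,  282,  429,  364,   37,    0,    0]), array([-3.0000000e-02, -2.7000000e-02, -2.4000000e-02, -2.1000000e-02,
       -1.8000000e-02, -1.5000000e-02, -1.2000000e-02, -9.0000000e-03,
       -6.0000000e-03, -3.0000000e-03, -6.9388939e-18,  3.0000000e-03,
        6.0000000e-03,  9.0000000e-03,  1.2000000e-02,  1.5000000e-02,
        1.8000000e-02,  2.1000000e-02,  2.4000000e-02,  2.7000000e-02,
        3.0000000e-02]))
back face ex,ey range [[-0.1013 -0.1479  0.003 ]
 [ 0.0787  0.1338  0.0128]]
plane [-0.0567  0.0037  0.0079]
-0.06 420 -0.033 0.034
-0.055 405 -0.033 0.033
-0.05 366 -0.034 0.034
-0.045 324 -0.034 0.034
-0.04 266 -0.032 0.033
-0.035 96 -0.025 0.027
-0.03 3 -0.02 0.02
[-0.01, -0.01, 0.48] [0.001, -0.002, 0.001] 
--
[0.0, 0.0, 0.43] [0.0, -0.0, 0.0] 
--
```

Emit:
apply_moves(linear=[[0, -0.03, 0.15], [0, -0.03, 0.3], [0, -0.03, 0.45], [0, -0.03, 0.5], [0, -0.03, 0.5]], delta_rot=[[0, 0, 0], [0, 0, 0], [0, 0, 0], [0, 0, 0], [0, 0, 0]])

```text
clock: 16.83
position: [0.5241, -0.0599, 0.1085]
tool_rot: [2.354, -0.003, -3.051]
force: [0.0, 0.1, -0.1]
grip_width: 0.04
finger_force: 0.0
```

Emit:
apply_moves(linear=[[0, 0, 0.1], [0, 0, 0.2], [0, 0, 0.3], [0, 0, 0.4], [0, 0, 0.42]], delta_rot=[[0, 0, 0], [0, 0, 0], [0, 0, 0], [0, 0, 0], [0, 0, 0]])

```text
clock: 17.25
position: [0.521, -0.0301, 0.0778]
tool_rot: [2.353, -0.003, -3.052]
force: [-0.7, 0.3, -0.1]
grip_width: 0.0404
finger_force: 0.0
```

Emit:
apply_moves(linear=[[0, 0, 0], [0, 0, 0], [0, 0, 0], [0, 0, 0], [0, 0, 0]], delta_rot=[[0, 0, 0], [0, 0, 0], [0, 0, 0], [0, 0, 0], [0, 0, 0]], gripper=-1, force=50)

```text
clock: 17.67
position: [0.5218, -0.0319, 0.0791]
tool_rot: [2.354, -0.002, -3.053]
force: [-0.6, 0.9, 1.5]
grip_width: 0.0156
finger_force: 49.1
```

Emit:
apply_moves(linear=[[0, 0, 0], [0, 0, 0], [0, 0, 0], [0, 0, 0], [0, 0, 0]], delta_rot=[[0, 0, 0], [0, 0, 0], [0, 0, 0], [0, 0, 0], [0, 0, 0]])

```text
clock: 18.08
position: [0.5218, -0.032, 0.0789]
tool_rot: [2.355, -0.002, -3.053]
force: [-0.3, -1.8, 5.1]
grip_width: 0.0152
finger_force: 50.4
```

```bash
cat >> h.py <<'E'
def foot(x,y,lean,yaw,L=.107,lift=.001):
    """TCP pose for tablet foot (mid) at x,y with tool tilt=lean (deg, + = towards vise)"""
    z=.008*abs(np.sin(np.radians(lean)))+lift
    return (np.array([x,y,z])+rot(lean,yaw).apply([0,0,-L]),lean,yaw)
E
python3 - <<'E'
from h import *
s=state();q=R.from_euler('xyz',s['tool_rot']);print('foot now',np.array(s['position'])+q.apply([0,0,.1035]))
x0,y0=.516,.041
def seq(a,b,y1,y2,ya,yb): return [foot(x0+ .004*0,y1+(y2-y1)*i/5,a+(b-a)*i/5,ya+(yb-ya)*i/5) for i in range(1,6)]
rows([seq(45,25,.0405,.045,4.9,4.4),seq(25,0,.045,.052,4.4,3.8)])
E
```

```text
{'clock': 18.083, 'qpos': [0.708, 0.853, -0.482, 1.738, -0.424, 1.0, 2.273], 'position': [0.522, -0.032, 0.079], 'tool_rot': [2.355, -0.002, -3.053], 'force': [-0.305, -1.775, 5.105], 'moment': [0.49, 0.266, 0.128], 'grip_width': 0.015}
foot now [0.51521342 0.04095639 0.00582238]
[-0.0, 0.08, -0.03] [0.034, -0.002, 0.001] 
[-0.0, 0.16, -0.02] [0.067, -0.003, 0.002] 
[-0.0, 0.24, 0.01] [0.101, -0.003, 0.002] 
[-0.0, 0.31, 0.04] [0.134, -0.004, 0.003] 
[-0.0, 0.39, 0.07] [0.167, -0.004, 0.004] 
--
[-0.0, 0.1, 0.02] [0.042, -0.0, 0.001] 
[-0.01, 0.2, 0.04] [0.084, -0.001, 0.002] 
[-0.01, 0.3, 0.07] [0.125, -0.001, 0.003] 
[-0.01, 0.4, 0.11] [0.167, -0.001, 0.004] 
[-0.01, 0.5, 0.16] [0.209, -0.001, 0.005] 
--
```

Emit:
apply_moves(linear=[[0, 0.08, -0.03], [0, 0.16, -0.02], [0, 0.24, 0.01], [0, 0.31, 0.04], [0, 0.39, 0.07]], delta_rot=[[0.034, -0.002, 0.001], [0.067, -0.003, 0.002], [0.1, -0.003, 0.002], [0.134, -0.004, 0.003], [0.167, -0.004, 0.004]], force=100)

```text
clock: 18.5
position: [0.5193, -0.0014, 0.1034]
tool_rot: [2.709, 0.002, -3.067]
force: [-11.6, -12.0, 29.4]
grip_width: 0.0141
finger_force: 102.2
```

Emit:
apply_moves(linear=[[0, 0.1, 0.02], [0, 0.2, 0.04], [0, 0.3, 0.07], [0, 0.4, 0.11], [0, 0.5, 0.16]], delta_rot=[[0.042, 0, 0.001], [0.084, -0.001, 0.002], [0.125, -0.001, 0.003], [0.167, -0.001, 0.004], [0.209, -0.001, 0.005]])

```text
clock: 18.92
position: [0.5158, 0.048, 0.1126]
tool_rot: [3.112, 0.001, -3.075]
force: [-36.9, -3.3, 94.6]
grip_width: 0.0141
finger_force: 113.2
```

```bash
cat >> h.py <<'E'
def tablet():
    """fit the screen plane in the scene view: lean (+ = back against case), yaw, foot/top heights"""
    im,d=grab('scene'); V=np.nan_to_num(cloud('scene',d)); P=V.reshape(-1,3); C=im.reshape(-1,3)
    k=(abs(P[:,0]-.52)<.125)&(P[:,1]>-.02)&(P[:,1]<.13)&(P[:,2]>.015)&(P[:,2]<.135)
    P=P[k]; best=None; rng=np.random.default_rng(0)
    for _ in range(600):
        a=P[rng.choice(len(P),3,False)]; n=np.cross(a[1]-a[0],a[2]-a[0]); l=np.linalg.norm(n)
        if l<1e-6: continue
        n/=l
        if abs(n[1])<.75 or abs(n[0])>.3: continue
        c=(abs((P-a[0])@n)<.002).sum()
        if best is None or c>best[0]: best=(c,n,a[0])
    c,n,o=best
    for _ in range(5):
        I=P[abs((P-o)@n)<.003]; o=I.mean(0); n=np.linalg.svd(I-o,full_matrices=False)[2][2]
    n*=-np.sign(n[1])          # towards the vise
    lean=np.degrees(np.arctan2(n[2],-n[1])); yaw=np.degrees(np.arctan2(n[0],-n[1]))
    print('n',n.round(3),'lean',lean.round(2),'yaw',yaw.round(2),'inl',len(I),c,'o',o.round(4),'z',I[:,2].min().round(3),I[:,2].max().round(3),'x',I[:,0].min().round(3),I[:,0].max().round(3))
    y0=o[1]-(n[0]*(.52-o[0])+n[2]*(0-o[2]))/n[1]; print('screen plane meets bench at x=.52,y=',y0.round(4))
E
python3 - <<'E'
from h import *
state();tablet()
E
```

```text
{'clock': 18.917, 'qpos': [-0.103, 0.474, -0.111, 1.959, 0.033, 0.706, 1.411], 'position': [0.516, 0.048, 0.113], 'tool_rot': [3.112, 0.001, -3.075], 'force': [-36.898, -3.293, 94.571], 'moment': [-0.249, 7.664, 0.479], 'grip_width': 0.014}
n [ 0.078 -0.996 -0.04 ] lean -2.27 yaw 4.47 inl 2386 2241 o [0.5298 0.0409 0.0778] z 0.015 0.135 x 0.401 0.645
screen plane meets bench at x=.52,y= 0.0433
```

Emit:
apply_moves(linear=[[0, 0, -0.06], [0, 0, -0.12], [0, 0, -0.14], [0, 0, -0.14], [0, 0, -0.14]], delta_rot=[[0, 0, 0], [0, 0, 0], [0, 0, 0], [0, 0, 0], [0, 0, 0]])

```text
clock: 19.38
position: [0.5146, 0.0466, 0.1209]
tool_rot: [3.108, -0.005, -3.076]
force: [-1.2, -0.4, -7.7]
grip_width: 0.0136
finger_force: 100.7
```

```bash
python3 - <<'E'
from h import *
s=state();tablet()
im,d=load('scene');V=np.nan_to_num(cloud('scene',d));k=(abs(V[...,0]-.52)<.135)&(V[...,1]>.02)&(V[...,1]<.075)&(V[...,2]>-.01)&(V[...,2]<.21)
m=V[...,1]; 
# corners: orange pixels
hsv=cv2.cvtColor(im,cv2.COLOR_RGB2HSV);o=k&(hsv[...,0]>8)&(hsv[...,0]<22)&(hsv[...,1]>150)
P=V[o];
for a in(0,1):
  b=P[(P[:,0]>.52)==a]; 
  if len(b):print('x side',a,len(b),np.percentile(b,[1,50,99],axis=0).round(3).tolist())
E
```

```text
{'clock': 19.383, 'qpos': [-0.094, 0.462, -0.115, 1.95, 0.026, 0.732, 1.42], 'position': [0.515, 0.047, 0.121], 'tool_rot': [3.108, -0.005, -3.076], 'force': [-1.187, -0.356, -7.69], 'moment': [-0.06, 0.031, -0.013], 'grip_width': 0.014}
n [ 0.061 -0.998 -0.016] lean -0.94 yaw 3.49 inl 2443 2249 o [0.5287 0.0373 0.0777] z 0.015 0.135 x 0.399 0.645
screen plane meets bench at x=.52,y= 0.038
x side 0 168 [[0.403, 0.027, 0.012], [0.416, 0.031, 0.159], [0.431, 0.045, 0.177]]
x side 1 259 [[0.62, 0.041, 0.009], [0.638, 0.045, 0.154], [0.651, 0.059, 0.174]]
```

```bash
python3 - <<'E'
from h import *
x0=.516
def seq(a,b,y1,y2): return [foot(x0,y1+(y2-y1)*i/5,a+(b-a)*i/5,3.4,L=.111,lift=.009) for i in range(1,6)]
rows([seq(1.9,-17,.046,.066),[foot(x0,.074,-17,3.4,L=.111,lift=.005)]])
E
```

```text
[-0.02, 0.07, 0.01] [0.032, -0.002, 0.003] 
[-0.02, 0.18, 0.01] [0.063, -0.002, 0.003] 
[-0.02, 0.29, 0.02] [0.095, -0.002, 0.003] 
[-0.03, 0.4, 0.03] [0.126, -0.002, 0.003] 
[-0.03, 0.51, 0.05] [0.158, -0.002, 0.003] 
--
[-0.0, 0.09, 0.01] [-0.0, 0.0, 0.0] 
--
```

Emit:
apply_moves(linear=[[-0.01, 0.07, 0.01], [-0.02, 0.18, 0.01], [-0.02, 0.29, 0.02], [-0.02, 0.4, 0.03], [-0.02, 0.51, 0.05]], delta_rot=[[0.032, -0.002, 0.003], [0.063, -0.002, 0.003], [0.095, -0.002, 0.003], [0.126, -0.002, 0.003], [0.158, -0.002, 0.003]])

```text
clock: 19.85
position: [0.5135, 0.0988, 0.1181]
tool_rot: [-2.841, 0.002, -3.081]
force: [-0.7, -0.8, -7.4]
grip_width: 0.0139
finger_force: 100.6
```

Emit:
apply_moves(linear=[[0, 0, 0], [0, 0, 0], [0, 0, 0], [0, 0, 0], [0, 0, 0]], delta_rot=[[0, 0, 0], [0, 0, 0], [0, 0, 0], [0, 0, 0], [0, 0, 0]])

```text
clock: 20.27
position: [0.5134, 0.0975, 0.1182]
tool_rot: [-2.844, 0.001, -3.082]
force: [0.4, 0.7, -7.0]
grip_width: 0.014
finger_force: 100.7
```

```bash
python3 - <<'E'
from h import *
s=state();tablet()
rows([[foot(.516,.074,-17,3.4,L=.111,lift=.005)],[foot(.516,.0785,-17,3.4,L=.111,lift=.002)]])
im,d=load('scene');V=np.nan_to_num(cloud('scene',d));k=(V[...,0]<.66)&(abs(V[...,0]-.52)<.135)&(V[...,1]>.02)&(V[...,1]<.2)&(V[...,2]>-.01)&(V[...,2]<.21)
hsv=cv2.cvtColor(im,cv2.COLOR_RGB2HSV);o=k&(hsv[...,0]>8)&(hsv[...,0]<22)&(hsv[...,1]>150);P=V[o]
print(np.percentile(P,[.5,99.5],axis=0).round(3).tolist())
W=cloud('top',grab('top')[1])
# lip front edge, visible part at both ends
E=[]
Q=W.reshape(-1,3);Q=Q[(Q[:,2]>.104)&(Q[:,2]<.119)&(Q[:,1]>.1)&(Q[:,1]<.2)]
for x in np.arange(.385,.675,.01):
    b=Q[abs(Q[:,0]-x)<.005]
    if len(b)>15:E.append((round(x,3),np.percentile(b[:,1],3).round(4)))
print(E)
E
```

```text
{'clock': 20.267, 'qpos': [-0.533, 0.527, 0.061, 1.901, 0.319, 0.863, 0.925], 'position': [0.513, 0.097, 0.118], 'tool_rot': [-2.844, 0.001, -3.082], 'force': [0.382, 0.737, -6.962], 'moment': [0.876, 0.091, -0.003], 'grip_width': 0.014}
n [ 0.052 -0.951  0.305] lean 17.81 yaw 3.15 inl 3245 2778 o [0.5289 0.074  0.0772] z 0.015 0.135 x 0.398 0.645
screen plane meets bench at x=.52,y= 0.0487
[-0.01, 0.1, 0.02] [-0.0, 0.0, -0.0] 
--
[-0.0, 0.05, 0.02] [-0.0, 0.0, -0.0] 
--
[[0.401, 0.047, 0.013], [0.65, 0.129, 0.179]]
[(np.float64(0.385), np.float64(0.1166)), (np.float64(0.395), np.float64(0.1162)), (np.float64(0.405), np.float64(0.1236)), (np.float64(0.415), np.float64(0.1237)), (np.float64(0.425), np.float64(0.1238)), (np.float64(0.435), np.float64(0.1235)), (np.float64(0.445), np.float64(0.1259)), (np.float64(0.455), np.float64(0.1263)), (np.float64(0.465), np.float64(0.1262)), (np.float64(0.475), np.float64(0.1261)), (np.float64(0.485), np.float64(0.1265)), (np.float64(0.495), np.float64(0.1286)), (np.float64(0.505), np.float64(0.1288)), (np.float64(0.575), np.float64(0.1311)), (np.float64(0.585), np.float64(0.131)), (np.float64(0.595), np.float64(0.1335)), (np.float64(0.605), np.float64(0.1357)), (np.float64(0.615), np.float64(0.1338)), (np.float64(0.625), np.float64(0.1338)), (np.float64(0.635), np.float64(0.1361)), (np.float64(0.645), np.float64(0.1375)), (np.float64(0.655), np.float64(0.1362)), (np.float64(0.665), np.float64(0.1331)), (np.float64(0.675), np.float64(0.1326))]
```

Emit:
apply_moves(linear=[[0, 0.05, 0], [0, 0.08, 0], [0, 0.11, 0], [0, 0.13, 0], [0, 0.15, 0]], delta_rot=[[0, 0, 0], [0, 0, 0], [0, 0, 0], [0, 0, 0], [0, 0, 0]])

```text
clock: 20.78
position: [0.5124, 0.1124, 0.1139]
tool_rot: [-2.843, 0.001, -3.08]
force: [-0.0, -11.1, 4.7]
grip_width: 0.0143
finger_force: 101.9
```

Emit:
apply_moves(linear=[[0, 0.01, 0], [0, 0.02, 0], [0, 0.03, -0.01], [0, 0.03, -0.01], [0, 0.03, -0.01]], delta_rot=[[0, 0, 0], [0, 0, 0], [0, 0, 0], [0, 0, 0], [0, 0, 0]])

```text
clock: 21.2
position: [0.5123, 0.1127, 0.114]
tool_rot: [-2.839, -0.0, -3.082]
force: [4.7, -17.8, -6.9]
grip_width: 0.0138
finger_force: 100.2
```

```bash
python3 - <<'E'
from h import *
s=state();tablet()
E
```

```text
{'clock': 21.2, 'qpos': [-0.56, 0.542, 0.059, 1.889, 0.317, 0.871, 0.898], 'position': [0.512, 0.113, 0.114], 'tool_rot': [-2.839, -0.0, -3.082], 'force': [4.717, -17.766, -6.874], 'moment': [-3.303, -1.061, 0.495], 'grip_width': 0.014}
n [ 0.056 -0.945  0.322] lean 18.82 yaw 3.39 inl 3277 2724 o [0.5282 0.089  0.0768] z 0.015 0.135 x 0.397 0.645
screen plane meets bench at x=.52,y= 0.0624
```

Emit:
apply_moves(linear=[[0, -0.03, 0], [0, -0.025, 0.015], [0, -0.02, 0.03], [0, -0.015, 0.04], [0, -0.015, 0.05]], delta_rot=[[-0.004, 0, 0], [-0.008, 0, 0], [-0.008, 0, 0], [-0.008, 0, 0], [-0.008, 0, 0]])

```text
clock: 21.67
position: [0.5127, 0.1113, 0.1101]
tool_rot: [-2.858, 0.001, -3.081]
force: [1.4, -12.3, 6.8]
grip_width: 0.0136
finger_force: 102.1
```

Emit:
apply_moves(linear=[[0, 0, 0], [0, 0, 0], [0, 0, 0], [0, 0, 0], [0, 0, 0]], delta_rot=[[0, 0, 0], [0, 0, 0], [0, 0, 0], [0, 0, 0], [0, 0, 0]])

```text
clock: 22.08
position: [0.5127, 0.1113, 0.11]
tool_rot: [-2.858, 0.001, -3.081]
force: [2.1, -11.9, 2.4]
grip_width: 0.0143
finger_force: 101.7
```

```bash
python3 - <<'E'
from h import *
s=state();tablet()
E
```

```text
{'clock': 22.083, 'qpos': [-0.542, 0.541, 0.053, 1.897, 0.308, 0.849, 0.914], 'position': [0.513, 0.111, 0.11], 'tool_rot': [-2.858, 0.001, -3.081], 'force': [2.092, -11.919, 2.353], 'moment': [-2.693, -0.231, 0.244], 'grip_width': 0.014}
n [ 0.056 -0.953  0.299] lean 17.43 yaw 3.36 inl 3247 2720 o [0.5282 0.0903 0.0771] z 0.015 0.135 x 0.397 0.645
screen plane meets bench at x=.52,y= 0.0656
```

Emit:
apply_moves(linear=[[0, -0.015, 0], [0, -0.015, 0.01], [0, -0.012, 0.018], [0, -0.012, 0.018], [0, -0.012, 0.018]], delta_rot=[[0, 0, 0], [0, 0, 0], [0, 0, 0], [0, 0, 0], [0, 0, 0]])

```text
clock: 22.55
position: [0.5123, 0.1109, 0.1093]
tool_rot: [-2.86, 0.001, -3.081]
force: [-8.4, -6.8, 23.6]
grip_width: 0.0136
finger_force: 104.7
```

```bash
python3 - <<'E'
from h import *
s=state();tablet()
E
```

```text
{'clock': 22.55, 'qpos': [-0.541, 0.541, 0.052, 1.899, 0.308, 0.846, 0.915], 'position': [0.512, 0.111, 0.109], 'tool_rot': [-2.86, 0.001, -3.081], 'force': [-8.433, -6.838, 23.574], 'moment': [-2.544, 1.67, -0.427], 'grip_width': 0.014}
n [ 0.057 -0.953  0.297] lean 17.32 yaw 3.4 inl 3230 2685 o [0.5281 0.0905 0.077 ] z 0.015 0.135 x 0.398 0.645
screen plane meets bench at x=.52,y= 0.066
```

Emit:
apply_moves(linear=[[0, 0, -0.005], [0, 0, -0.008], [0, 0, -0.01], [0, 0, -0.01], [0, 0, -0.01]], delta_rot=[[0, 0, 0], [0, 0, 0], [0, 0, 0], [0, 0, 0], [0, 0, 0]])

```text
clock: 23.02
position: [0.5123, 0.1109, 0.1094]
tool_rot: [-2.859, 0.0, -3.081]
force: [-3.1, -8.4, 4.8]
grip_width: 0.0139
finger_force: 102.0
```

Emit:
apply_moves(linear=[[0, 0, 0], [0, 0, 0], [0, 0, 0], [0, 0, 0], [0, 0, 0]], delta_rot=[[0, 0, 0], [0, 0, 0], [0, 0, 0], [0, 0, 0], [0, 0, 0]], gripper=-0.4, force=20)

```text
clock: 23.43
position: [0.5126, 0.1123, 0.1091]
tool_rot: [-2.861, 0.001, -3.08]
force: [0.3, 0.3, -0.3]
grip_width: 0.0256
finger_force: 0.0
```

Emit:
apply_moves(linear=[[0, 0, 0], [0, 0, 0], [0, 0, 0], [0, 0, 0], [0, 0, 0]], delta_rot=[[0, 0, 0], [0, 0, 0], [0, 0, 0], [0, 0, 0], [0, 0, 0]])

```text
clock: 23.85
position: [0.5125, 0.112, 0.1091]
tool_rot: [-2.861, 0.001, -3.08]
force: [0.2, -0.4, 0.7]
grip_width: 0.0255
finger_force: 0.0
```

```bash
python3 - <<'E'
from h import *
s=state();tablet()
E
```

```text
{'clock': 23.85, 'qpos': [-0.541, 0.542, 0.051, 1.898, 0.307, 0.845, 0.916], 'position': [0.512, 0.112, 0.109], 'tool_rot': [-2.861, 0.001, -3.08], 'force': [0.163, -0.414, 0.725], 'moment': [0.296, 0.066, -0.036], 'grip_width': 0.025}
n [ 0.056 -0.952  0.3  ] lean 17.48 yaw 3.35 inl 3213 2671 o [0.528  0.0902 0.0771] z 0.015 0.135 x 0.397 0.645
screen plane meets bench at x=.52,y= 0.0655
```

Free of the tool, the tablet leans 17.5° at yaw 3.35°, square to the case, with no contact force. I retract along the tool axis.

Emit:
apply_moves(linear=[[0, 0, -0.1], [0, 0, -0.25], [0, 0, -0.45], [0, 0, -0.7], [0, 0, -0.9]], delta_rot=[[0, 0, 0], [0, 0, 0], [0, 0, 0], [0, 0, 0], [0, 0, 0]])

```text
clock: 24.32
position: [0.5109, 0.1375, 0.1977]
tool_rot: [-2.862, 0.002, -3.08]
force: [-0.4, 0.5, 0.4]
grip_width: 0.0254
finger_force: 0.0
```

Emit:
apply_moves(linear=[[0, 0.4, -0.7], [0, 0.4, -0.7], [0, 0.4, -0.7], [0, 0.4, -0.7], [0, 0.4, -0.7]], delta_rot=[[0, 0, 0], [0, 0, 0], [0, 0, 0], [0, 0, 0], [0, 0, 0]])

```text
clock: 24.73
position: [0.5071, 0.1942, 0.252]
tool_rot: [-2.861, 0.001, -3.08]
force: [-0.3, 0.1, -1.1]
grip_width: 0.0259
finger_force: 0.0
```

Emit:
apply_moves(linear=[[0, 0, 0], [0, 0, 0], [0, 0, 0], [0, 0, 0], [0, 0, 0]], delta_rot=[[0, 0, 0], [0, 0, 0], [0, 0, 0], [0, 0, 0], [0, 0, 0]])

```text
clock: 25.15
position: [0.5072, 0.1942, 0.2516]
tool_rot: [-2.861, 0.001, -3.08]
force: [0.0, -0.3, 0.2]
grip_width: 0.0257
finger_force: 0.0
```

```bash
python3 - <<'E'
from h import *
s=state();tablet();im=load('scene')[0]
cv2.imwrite('pics/end.png',cv2.resize(im,(720,540))[...,::-1])
E
```

```text
{'clock': 25.15, 'qpos': [-0.645, 0.413, 0.018, 1.679, 0.245, 1.213, 0.899], 'position': [0.507, 0.194, 0.252], 'tool_rot': [-2.861, 0.001, -3.08], 'force': [0.011, -0.251, 0.188], 'moment': [0.278, 0.014, 0.018], 'grip_width': 0.026}
n [ 0.056 -0.952  0.299] lean 17.45 yaw 3.36 inl 3229 2690 o [0.5279 0.0902 0.0773] z 0.015 0.135 x 0.396 0.645
screen plane meets bench at x=.52,y= 0.0655
```

View pics/end.png

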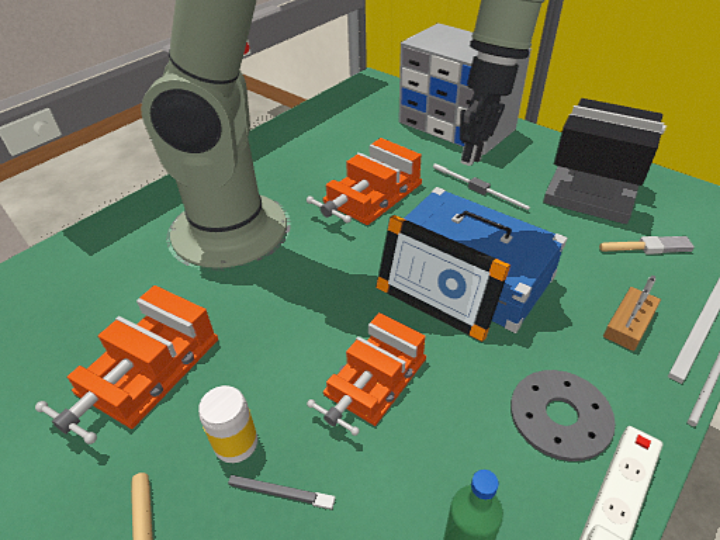

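The tablet stands at (445,275) against the case with its screen toward the vise. The vise at (375,365) is free, and the tin (230,425) and chisel (280,492) are untouched.

```bash
python3 -c "
from h import *
print(workorder.job_done())"
```

```text
the job is handed in; nothing more can be done
None
```

The job is handed in and the orange vise is free: the hasp is down over its staple, and the tablet leans against the closed case at about 17.5° from upright, square to it, screen facing the vise. I set its foot in place with the tablet gripped rather than pushing it in afterwards, and I did not touch the oil tin or the chisel.

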